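Set out a touch-up painting station

TASK

Set out the touch-up station on the plywood board, seen from the robot's side. Lift the top white dish out of the spring-loaded dispenser and set it on the board midway between the grey tub and the stick holder, then stand the small steel paint tin in the middle of that dish. Lay the tin opener flat on the board, on the robot's side of the dish and centred on it, crosswise (parallel to the board's long edges) with 10 cm from the opener's middle to the dish's middle, and stand the little black-capped pot in the middle of the tub's lid; keep the tin and the pot upright, and leave the roll of masking tape where it is.

Things in the scene. Friction and masses are not known exactly. Their poses are not given: they have to be found in the camera images.
- dish_center (a point): Centre (half-way up) of the top white dish, the one to move; z up. Round, 20 mm high, 0.12 kg: foot 48 mm wide; from 8 mm above its underside up, an upright rim band 66 mm wide to grip from above. Inner floor 58 mm wide, 16 mm above the underside (lip 4 mm). It starts on a like dish whose rim top is 4 mm above this one's underside, so do not reach the fingers lower.
- dispenser: Fixed dispenser; origin: centre of its underside, z up. Base 90 x 90 x 12 mm, four 6 mm posts at its own (x, y) = (+-27, +-27) mm, 76 mm high; between them a sprung plate (soft, about 74 N/m) carries two dishes, top rim at 78 mm. Fingers fit beside the dish along its x or y axis. Lift the top dish straight up; the next one rises 16 mm into its place.
- tin_center (a point): Centre (half-way up) of the small steel paint tin with a paper band, the small one, upright: cylinder 40 mm across, 50 mm high, z up. About 0.14 kg.
- opener_center (a point): Centre (half-way up) of the steel tin opener lying flat on the table: 116 mm long along its x axis, 8 mm thick. The middle is a bar 14 mm wide (y) from x = -33 to +43 mm; a ring loop 30 mm across at the -x end; a narrower tip with an edge turned up to 14 mm at the +x end. Which end points which way does not matter. 0.06 kg.
- pot_center (a point): Centre (half-way up) of the little sample pot, upright: white body 34 mm across with black cap 38 mm across, 36 mm high over all, cap from 24 mm up; z up. About 0.05 kg.
- board: Fixed plywood board on the table, 280 mm (its x) by 340 mm (its y) and 6 mm thick; origin at the centre of its underside. Its x axis points away from the robot, more or less, and y to the left. Tub and stick holder stand fixed on it at y = +-125 mm, either way round, so the board's centre is midway between them.
- tub: Closed grey plastic tub with clip-on lid, fixed on the board; origin at the centre of its underside. Lid flat, 124 mm (x) by 104 mm (y), its top 62 mm above the underside (68 mm above the table).
- holder: Clear plastic stirring stick holder with wooden sticks, fixed on the board; origin at the centre of its underside. Round, 64 mm across at the rim, 85 mm high, sticks up to 123 mm above its underside.
- tape: Roll of masking tape lying flat in the midst of the things, 60 mm across, 20 mm high (bystander, must stay); origin at the centre of its underside.
Not all that is in view belongs to the job. Of the things that look like the part that bears tin_center, the smallest one is meant.

How it is judged:
On the way, in this order (a step that is already met when the one before it is completed fails the run):
1. the dish stands on the board midway between tub and stick holder (horizontal distance between dish_center and board below 0.015 m and height (world z) of dish_center below 0.02 m and angle between dish_center's own z axis and vertical below 0.1 rad), for 0.2 s.
2. the tin stands in the dish (horizontal distance between tin_center and dish_center below 0.011 m and z of tin_center in the frame of dish_center below 0.034 m and angle between tin_center's own z axis and vertical below 0.08 rad), for 0.2 s.
At the end, for the whole second after the job is handed in: Dish flat, within 15 mm of midway; tin upright in it within 11 mm of its centre; opener flat on the board, robot's side, 82-118 mm from the dish, within 25 mm sideways and 0.2 rad of parallel; pot upright on the lid within 15 mm of its centre; all at rest and released (all of step 1 and all of step 2 and height (world z) of dish_center above 0.012 m and z of tin_center in the frame of dish_center above 0.027 m and horizontal distance between opener_center and dish_center between 0.082 and 0.118 m and x of opener_center in the frame of board below -0.06 m and y of opener_center in the frame of board between -0.025 and 0.025 m and angle between the x axis of opener_center and the y axis of board, either way round below 0.2 rad and height (world z) of opener_center below 0.014 m and angle between each of opener_center, pot_center's own z axis and vertical below 0.1 rad and horizontal distance between pot_center and tub below 0.015 m and height (world z) of pot_center between 0.081 and 0.091 m and linear speed of each of dish, tin, opener, pot below 0.02 m/s); the robot touches nothing.
It fails at once if the roll of tape is shifted by more than 20 mm (distance of tape from where it was at the start of the episode above 0.02 m).
It fails at once if the tin or the pot is tipped over (angle between any of tin_center, pot_center's own z axis and vertical above 0.8 rad).
It also fails if it takes over 128 s, if anything falls off the work surface, if the arm or the gripper's body presses on something with over 40 N, if the wrist force passes 120 N, or if a joint passes its speed limit or range.

ROBOT

A 6-joint arm with a two-finger parallel gripper is mounted at the origin on the work surface. World frame = base frame: x ahead of the robot, y to its left, z up, the work surface at z = 0. Lengths are in m, angles in rad, forces in N, time in s.
With the tool pointing down it reaches from about 0.15 to 0.775 m from the base axis. Payload 6.1 kg.
Tool frame: the origin (TCP) lies midway between the tips of the shut fingers; the grasp point (between the pads) lies behind it (manip.grasp_offset is the x of the grasp point in the tool frame, in m); x points along the fingers, y is the direction in which the jaws open and shut, and the axes are right-handed (so a half turn about x gives the same grasp; the last joint's range is limited). The gripper opens to 85 mm and grips with 20 to 120 N. Pads are 22 mm wide; open, the fingers measure 114 mm over their backs; the gripper's body (76 mm by 85 mm) begins 54 mm behind the grasp point. The pads swing forward as they close: fully open they stand 13 mm farther back than shut.
Start: joints at [1.326, 0.126, -0.04, 1.405, 0, 1.571], TCP at [0.127, 0.509, 0.196] pointing down, gripper open.
Joint ranges: [-2.72, 2.72], [-0.95, 1.95], [-1.27, 1.35], [-1.78, 2.02], [-1.46, 1.47], [-3.14, 3.14]. Speed limits (rad/s): [2.39, 2.39, 3.01, 3.14, 3.14, 3.14].

INTERFACE

Orientations are given as [roll, pitch, yaw] about the fixed x, y, z axes, in that order (R = Rz(yaw) Ry(pitch) Rx(roll)).
In Python, from plant import manip, get_image, order gives the robot as it stands. The module is installed in compiled form; this text tells all that it offers.
- The arm moves only by the shell command python3 -m crank 'ROWS' [OPENING] [FORCE]. ROWS is a JSON object of lists of equal length, an entry for each row: "linear": the shift along the world's x, y, z in mm, a list of three; "rotation": the turn, a rotation vector about the world's x, y, z in degrees, a list of three. A call has 1 to 20 rows; each row is the pose to reach, as a shift and turn from the pose commanded when the call began; what a row does not reach only later rows make up. A row lasts 1/8 s, in which the tool goes at most 62.5 mm and 10.7 degrees, less where a joint would pass 70% of its speed; a pose out of reach is approached as far as the arm can. A call with a gripper value outside its range is refused whole. OPENING is the opening, from 0 (shut) to 1 (fully open), set as the call begins (- or left out, the last holds). The fingers move at their own pace and stop on an object; FORCE is the grip in N (left out, the last holds). Time passes only in rows, so rows that repeat a pose let the fingers close. It gives the time, the measured TCP pose, the force and the opening at its end, in the units of the state.
- manip.get_state(): the state, without advancing time (a new reading comes with each control period).
- get_image(name): name is "side" or "top" or "wrist"; returns a dict with "img" (420x560x3 uint8, red, green, blue), "vfov" (degrees; the focal length in pixels is half the picture's height over the tangent of half this angle, whatever the lens; pixels are square), "cx", "cy" (the principal point, pixels), "k1" (the pictures are not rectified: a ray, as slopes to the right and down, at radius r is drawn at 1 + k1 r^2 times it, then the intrinsics apply), "R" (3x3) and "t" (3): a world point X has camera coordinates R X + t; the wrist camera has in their place "hand_eye" (4x4, takes a point from camera to tool coordinates, whose origin is the TCP and whose axes are the tool frame's). Camera axes: x right, y down, z forward; pixel columns grow to the right and rows downward; lengths in m; the calibration is good to about 2 mm. A picture is of the moment at which its call begins: read the wrist's pose just before it. There is no depth.
- order.finish_job(): hands the job in, once; it reports no verdict.
The state is a dict: "time": time; "qpos": joint angles; "qvel": joint speeds; "effort": joint torques, N m; "ee_pos": TCP position; "orientation": TCP orientation; "contact_force": force on the tool from outside, world axes, zero at the start; "ft_torque": the same for the moment, N m; "grip_width": finger opening in m.
Only numpy, scipy, OpenCV 4.12 (cv2) and the standard library are available. Lean on these libraries where they do the work, as an engineer would, in place of code of your own. Each camera call takes 0.05 s, during which the arm holds its last target.

## Working session

There is one attempt and no reset: what is moved stays moved. The work goes in short steps, Python scripts to look and compute and a shell command to move; the robot and the scene stay as the last step left them, time stands still between calls to the robot, and variables do not carry over. Pictures are saved under pics/ and viewed, and the job is handed in when it is done.

```bash
mkdir -p pics; ls
python3 - <<'E'
from plant import manip,get_image,order
import cv2,numpy as np
print(manip.get_state()); print(manip.grasp_offset)
for n in("side","top","wrist"):
    d=get_image(n); cv2.imwrite(f"pics/{n}0.png",d["img"][:,:,::-1])
    print(n,{k:(np.round(v,4).tolist() if not np.isscalar(v) else v) for k,v in d.items() if k!="img"})
E
```

```text
pics
{'time': 0.0, 'qpos': array([ 1.32598975e+00,  1.26392994e-01, -4.06079809e-02,  1.40541814e+00,
       -1.36874812e-05,  1.57084651e+00]), 'qvel': array([-0.00067159, -0.00174091,  0.00150567, -0.00107661, -0.00132142,
        0.0014816 ]), 'effort': array([ 4.34255217e-04, -4.35912824e+01,  3.52925062e+01,  1.73345755e-02,
        3.96036432e-05, -8.06557274e-07]), 'ee_pos': array([0.12713362, 0.50888798, 0.19562173]), 'orientation': array([-1.56231182,  1.56917348, -1.80716857]), 'contact_force': array([-0.23399276,  0.32612525, -0.08409882]), 'ft_torque': array([0.0170447 , 0.02011197, 0.00356629]), 'grip_width': 0.08547545302395644}
-0.0187
side {'vfov': 56.976332121405584, 'cx': 280.7593553381229, 'cy': 210.55894007044094, 'k1': -0.02188363013503296, 'R': [[0.8643, -0.5028, 0.0111], [-0.2329, -0.4196, -0.8773], [0.4458, 0.7557, -0.4798]], 't': [-0.4649, 0.1967, 0.7517]}
top {'vfov': 47.385568679356, 'cx': 284.0320556364176, 'cy': 211.332108637697, 'k1': -0.12326348276883332, 'R': [[-0.0103, -0.9998, -0.0163], [-0.9952, 0.0119, -0.0967], [0.0969, 0.0152, -0.9952]], 't': [0.0191, 0.5426, 1.1882]}
wrist {'vfov': 63.20459275548511, 'cx': 277.62683808573195, 'cy': 207.96003139725073, 'k1': -0.0880462160414232, 'hand_eye': [[-0.0005, -0.2873, 0.9579, -0.1775], [1.0, -0.0004, 0.0005, -0.0003], [0.0002, 0.9579, 0.2873, -0.072], [0.0, 0.0, 0.0, 1.0]]}
```

View pics/top0.png

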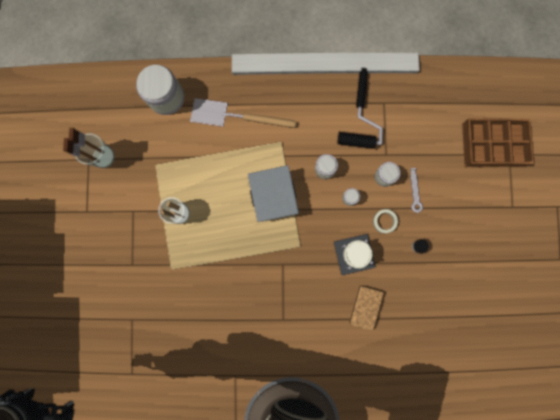

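View pics/side0.png

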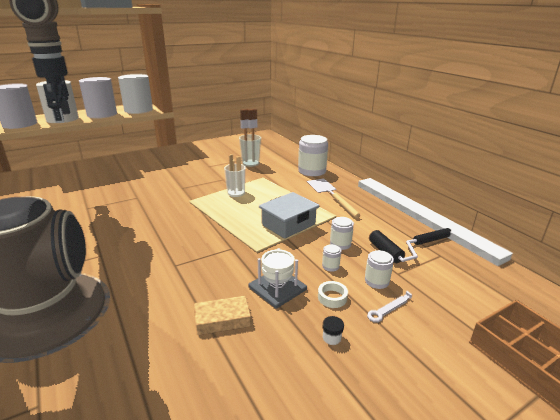

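View pics/wrist0.png

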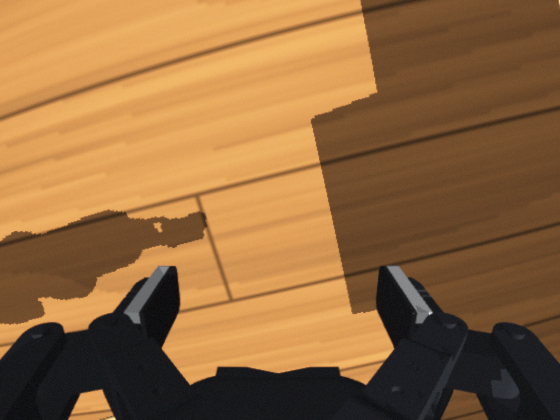

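Top view: tub (272,193), stick holder (174,210), board between, dispenser/dish (355,254), tape (386,221), pot (421,246), opener (416,190). Tin candidates: top (327,166), (389,174), (352,197), and the big can (160,90). The smallest is (352,197). Checking it in a close crop.

```bash
cat > h.py <<'E'
import numpy as np,cv2
from plant import manip,get_image,order
from scipy.spatial.transform import Rotation as Ro
def K(d):
    h=d["img"].shape[0]; f=h/2/np.tan(np.radians(d["vfov"])/2)
    return np.array([[f,0,d["cx"]],[0,f,d["cy"]],[0,0,1.]])
def pose(d,s=None):
    if "R" in d: return np.array(d["R"]),np.array(d["t"])
    T=np.eye(4);T[:3,:3]=Ro.from_euler('xyz',s["orientation"]).as_matrix();T[:3,3]=s["ee_pos"]
    M=np.linalg.inv(T@np.array(d["hand_eye"])); return M[:3,:3],M[:3,3]
def proj(d,X,s=None):
    R,t=pose(d,s); D=np.array([d["k1"],0,0,0,0.])
    return cv2.projectPoints(np.asarray(X,float).reshape(-1,3),cv2.Rodrigues(R)[0],t,K(d),D)[0].reshape(-1,2)
def back(d,uv,z,s=None):
    R,t=pose(d,s); D=np.array([d["k1"],0,0,0,0.])
    n=cv2.undistortPoints(np.asarray(uv,float).reshape(-1,1,2),K(d),D).reshape(-1,2)
    c=-R.T@t; r=np.c_[n,np.ones(len(n))]@R
    return c+r*((np.asarray(z)-c[2])/r[:,2])[:,None]
def crop(img,x0,y0,x1,y1,sc,fn):
    c=cv2.resize(img[y0:y1,x0:x1],None,fx=sc,fy=sc,interpolation=cv2.INTER_CUBIC)
    cv2.imwrite(fn,c[:,:,::-1])
def shot(name):
    s=manip.get_state(); return get_image(name),s
def circ(c,r,z,n=60):
    a=np.linspace(0,2*np.pi,n,endpoint=False)
    return np.c_[c[0]+r*np.cos(a),c[1]+r*np.sin(a),np.full(n,z)]
E
python3 - <<'E'
from h import *
d,s=shot("top");e,s=shot("side")
crop(d["img"],300,140,460,290,5,"pics/t1.png")
crop(d["img"],140,130,320,280,4,"pics/t2.png")
crop(e["img"],240,200,430,350,4,"pics/s1.png")
print(back(d,[(352,192),(327,160),(389,168),(358,254),(386,221),(421,246),(416,190)],[.05,.06,.06,.078,.02,.036,.008]).round(3))
E
```

```text
[[ 0.587 -0.158  0.05 ]
 [ 0.667 -0.096  0.06 ]
 [ 0.645 -0.251  0.06 ]
 [ 0.432 -0.165  0.078]
 [ 0.516 -0.247  0.02 ]
 [ 0.45  -0.331  0.036]
 [ 0.596 -0.331  0.008]]
```

View pics/t1.png

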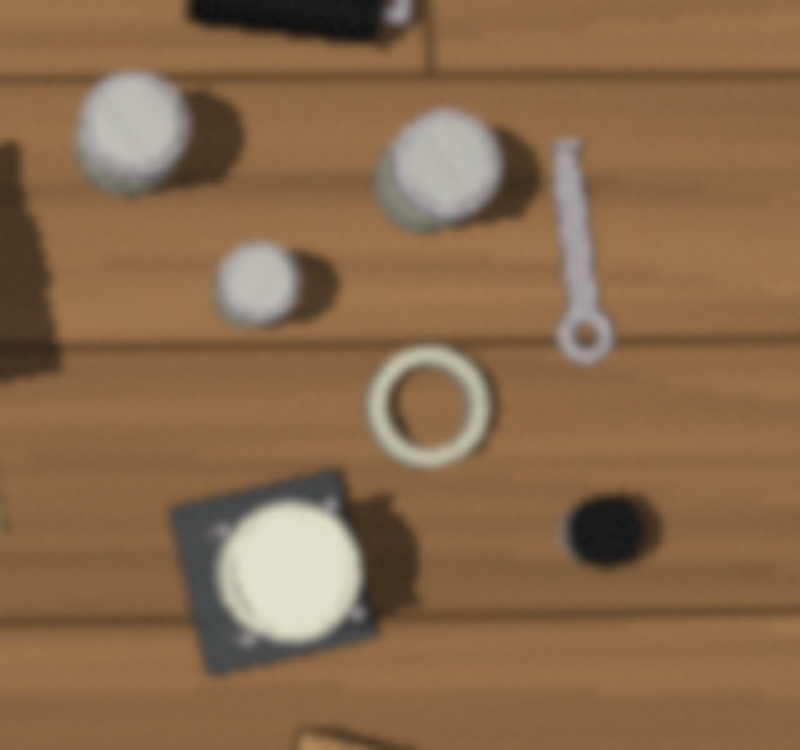

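View pics/t2.png

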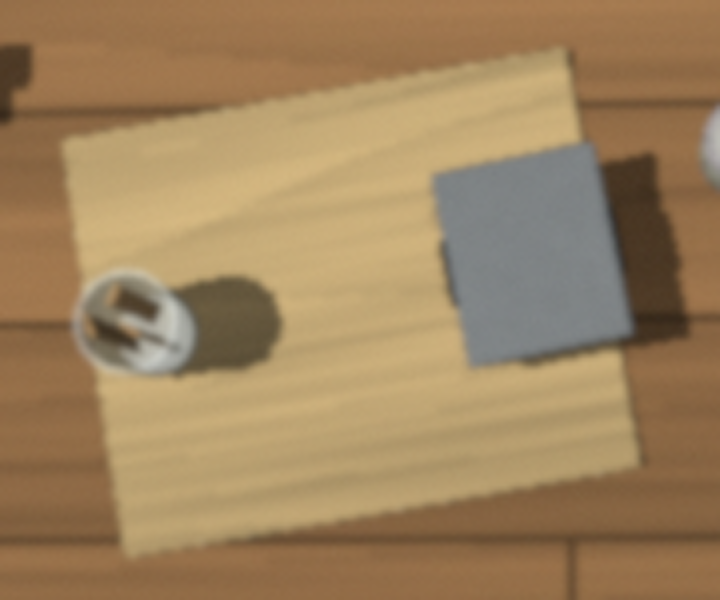

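View pics/s1.png

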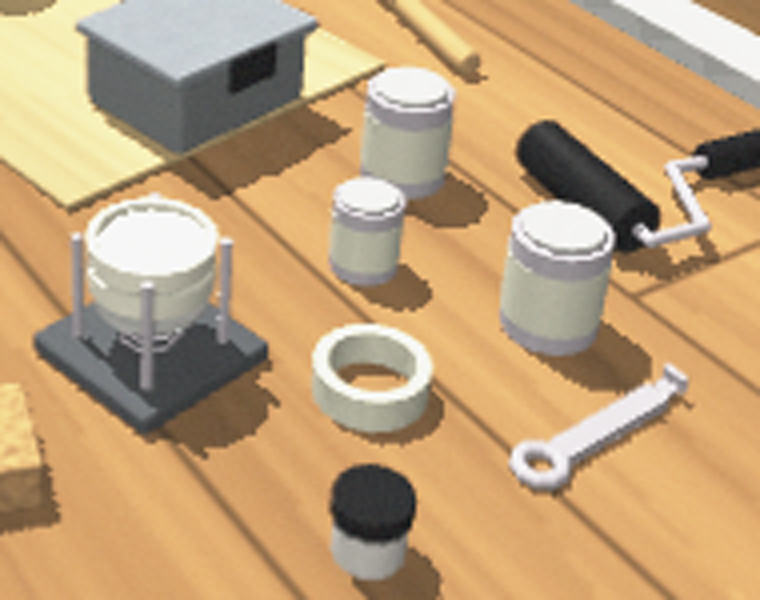

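Crop confirms the tin at (352,196): clearly the smallest of the three, with a paper band. Now measuring everything.

```bash
cat > m.py <<'E'
from h import *
def p1(l): return [(300+(u+.5)/5-.5,140+(v+.5)/5-.5) for u,v in l]
def p2(l): return [(140+(u+.5)/4-.5,130+(v+.5)/4-.5) for u,v in l]
d,s=shot("top");e,_=shot("side")
g=lambda l,z,f=p1:back(d,f(l),[z]*len(l))[:,:2]
R={}
R['tin']=g([(260,281)],.05)[0]; R['dish']=g([(290,571)],.078)[0]
b=g([(170,508),(340,470),(380,632),(210,676)],.012); R['disp']=b.mean(0)
v=b[1]-b[0]+b[2]-b[3]; print('disp yaw',np.degrees(np.arctan2(v[1],v[0])),np.linalg.norm(v)/2)
R['pot']=g([(607,530)],.036)[0]; R['tape']=g([(430,406)],.02)[0]
o=g([(585,335),(567,143)],.008); v=o[1]-o[0];L=np.linalg.norm(v);v/=L
R['op']=o[0]+v*.043; print('op yaw',np.degrees(np.arctan2(v[1],v[0])),L)  # ring centre at -.043, tip end +.058
b=g([(62,142),(570,47),(642,466),(126,556)],.006,p2); R['board']=b.mean(0)
v=b[0]-b[1]+b[3]-b[2]; print('board y dir',np.degrees(np.arctan2(v[1],v[0])),np.linalg.norm(v)/2)
w=b[0]-b[3]+b[1]-b[2];print('board x dir',np.degrees(np.arctan2(w[1],w[0])),np.linalg.norm(w)/2)
l=g([(432,176),(592,143),(634,332),(470,367)],.068,p2); R['tub']=l.mean(0)
R['hold']=g([(124,322)],.091,p2)[0]
for k in R: print(k,R[k].round(4))
im=[d["img"].copy(),e["img"].copy()]
def dr(X):
    for i,c in zip(im,(d,e)): 
        for q in proj(c,X): cv2.circle(i,tuple(np.round(q).astype(int)),0,(255,0,0),-1)
dr(circ(R['tin'],.02,.05));dr(circ(R['tin'],.02,0));dr(circ(R['dish'],.033,.078));dr(circ(R['pot'],.019,.036));dr(circ(R['pot'],.017,0))
dr(circ(R['tape'],.03,.02));dr(circ(o[0],.015,.008));dr(np.c_[b,[.006]*4]);dr(np.c_[l,[.068]*4]);dr(circ(R['hold'],.032,.091))
crop(im[0],300,140,460,290,5,"pics/o1.png");crop(im[1],240,200,430,350,4,"pics/o2.png");crop(im[1],180,130,380,280,4,"pics/o3.png")
E
python3 m.py
```

```text
disp yaw -77.32136553766694 0.0896158530267467
op yaw 3.0765838521065945 0.10120897351857269
board y dir 99.56032346551119 0.33983517717088974
board x dir 9.331439975182176 0.27706697606306596
tin [ 0.5775 -0.1564]
dish [ 0.4327 -0.1642]
disp [ 0.4331 -0.1656]
pot [ 0.4511 -0.3309]
tape [ 0.516  -0.2458]
op [ 0.5958 -0.3282]
board [0.5638 0.1623]
tub [0.5842 0.0401]
hold [0.5427 0.2876]
```

View pics/o2.png

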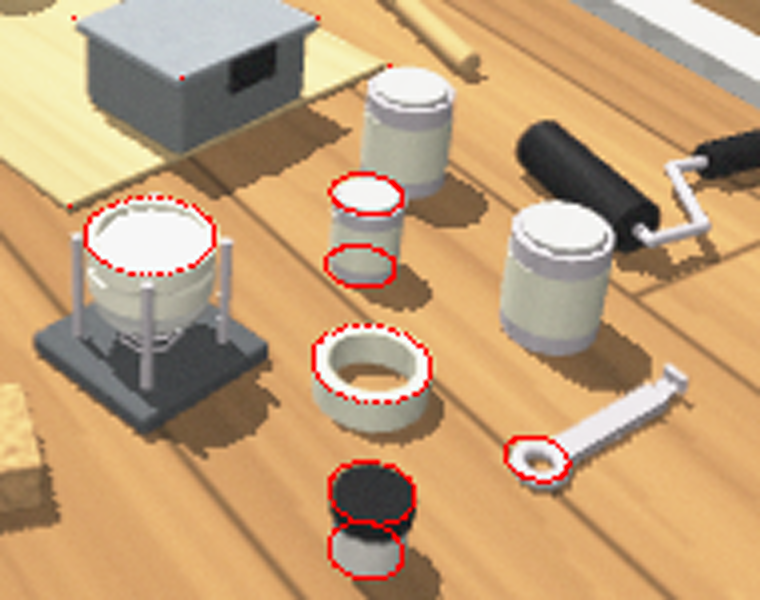

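View pics/o3.png

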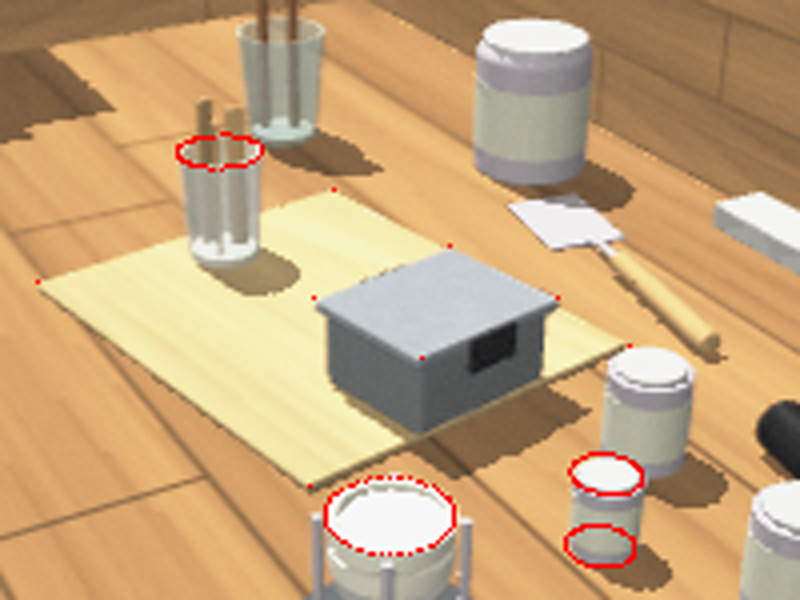

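View pics/o1.png

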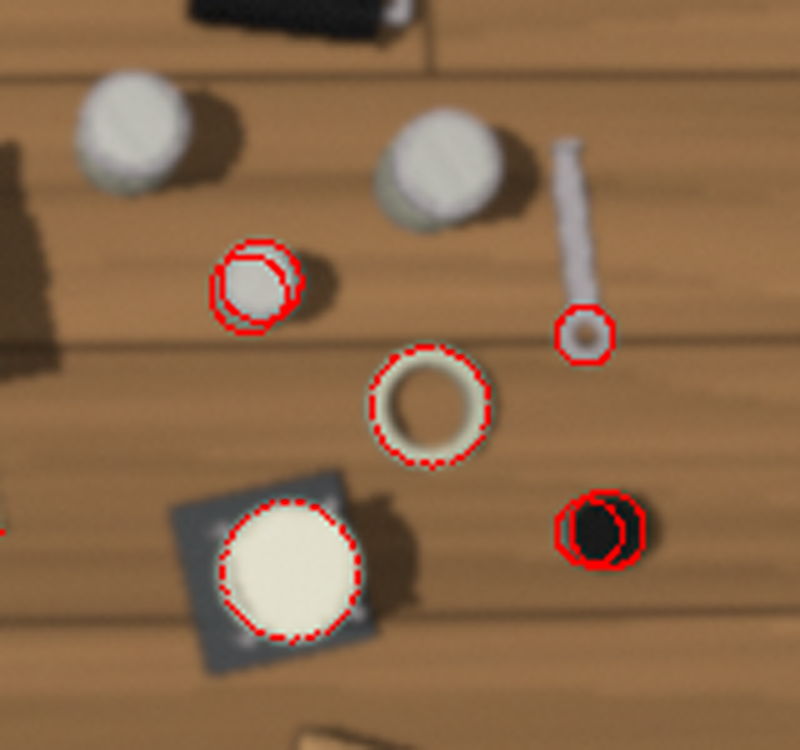

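Overlays agree in both views to about 2-4 mm. Now the tool's present axes.

```bash
cat > st.py <<'E'
from h import *
s=manip.get_state();R=Ro.from_euler('xyz',s["orientation"]).as_matrix()
print('t',round(s['time'],2),'ee',(s['ee_pos']*1000).round(1),'down',R[:,0].round(3),'jaw yaw',np.degrees(np.arctan2(R[1,1],R[0,1])).round(1),'q',s['qpos'].round(2),'w',round(s['grip_width'],4),'F',s['contact_force'].round(1))
E
python3 st.py
```

```text
t 0.35 ee [127.2 509.2 196.2] down [-0. -0. -1.] jaw yaw 76.0 q [ 1.33  0.13 -0.04  1.41 -0.    1.57] w 0.0853 F [0.5 1.  0. ]
```

```bash
python3 -m crank '{"linear":[[76,-168,0],[153,-337,0],[230,-505,0],[306,-674,0],[306,-674,0],[306,-674,0],[306,-674,0],[306,-674,0],[306,-674,0],[306,-674,0],[306,-674,0],[306,-674,0],[306,-674,0],[306,-674,0],[306,-674,0],[306,-674,0],[306,-674,0],[306,-674,0]],"rotation":[[0,0,-10],[0,0,-20],[0,0,-30],[0,0,-40],[0,0,-50],[0,0,-60],[0,0,-63.3],[0,0,-63.3],[0,0,-63.3],[0,0,-63.3],[0,0,-63.3],[0,0,-63.3],[0,0,-63.3],[0,0,-63.3],[0,0,-63.3],[0,0,-63.3],[0,0,-63.3],[0,0,-63.3]]}' 1; python3 st.py
cat > wv.py <<'E'
import sys
from h import *
# wv.py out  then circles x,y,r,z
d,s=shot("wrist"); im=d["img"].copy()
for a in sys.argv[2:]:
    x,y,r,z=map(float,a.split(','))
    for q in proj(d,circ((x,y),r,z),s):
        if abs(q).max()<2000: cv2.circle(im,tuple(np.round(q).astype(int)),1,(255,0,0),-1)
cv2.imwrite(sys.argv[1],im[:,:,::-1])
np.savez("last.npz",pos=s["ee_pos"],ori=s["orientation"])
E
python3 wv.py pics/w1.png .4329,-.165,.033,.078 .5775,-.1564,.02,.05 .516,-.2458,.03,.02
```

```text
time: 2.6
ee_pos: [0.4333, -0.1643, 0.1966]
orientation: [0.968, 1.57, -0.381]
contact_force: [-0.5, -0.8, -0.9]
grip_width: 0.0855
t 2.6 ee [ 433.3 -164.3  196.6] down [ 0. -0. -1.] jaw yaw 12.7 q [-0.36  0.01 -0.17  1.4  -0.    0.99] w 0.0855 F [-0.5 -0.8 -0.9]
```

View pics/w1.png

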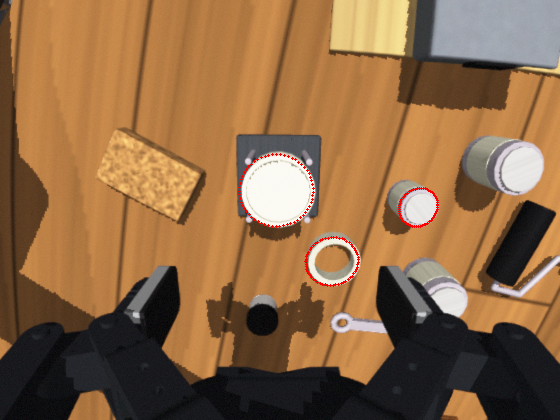

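Wrist view: dish at (278,190) with dispenser square to the image (so the jaws are aligned), tin top at (418,207) and tape at (333,261), all matching my overlays to about 1 px. Going down for the dish.

```bash
python3 -m crank '{"linear":[[0,-1,-40],[0,-1,-80],[0,-1,-110],[0,-1,-125],[0,-1,-132],[0,-1,-138],[0,-1,-138],[0,-1,-138]],"rotation":[[0,0,0],[0,0,0],[0,0,0],[0,0,0],[0,0,0],[0,0,0],[0,0,0],[0,0,0]]}' 1; python3 wv.py pics/w2.png;python3 st.py
```

```text
time: 3.65
ee_pos: [0.4337, -0.1658, 0.0591]
orientation: [1.027, 1.57, -0.323]
contact_force: [-0.2, -1.1, 0.3]
grip_width: 0.0851
t 3.7 ee [ 433.7 -165.8   59.1] down [ 0.001 -0.    -1.   ] jaw yaw 12.7 q [-0.37  0.05 -0.43  1.09 -0.    0.98] w 0.0855 F [-0.1 -0.1 -0.5]
```

View pics/w2.png

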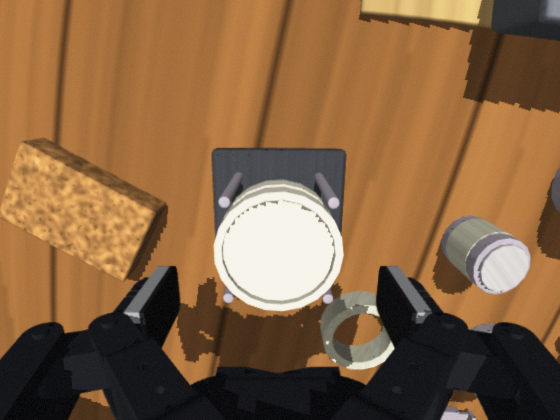

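Dish (278,245) is centred between the pads. Closing.

```bash
python3 -m crank '{"linear":[[0,0,0],[0,0,0],[0,0,0],[0,0,0],[0,0,0],[0,0,0]],"rotation":[[0,0,0],[0,0,0],[0,0,0],[0,0,0],[0,0,0],[0,0,0]]}' 0 40; python3 wv.py pics/w3.png;python3 -m crank '{"linear":[[0,0,5],[0,0,15],[0,0,35],[0,0,65],[0,0,95],[0,0,95]],"rotation":[[0,0,0],[0,0,0],[0,0,0],[0,0,0],[0,0,0],[0,0,0]]}'; python3 wv.py pics/w4.png
python3 - <<'E'
import cv2,numpy as np
cv2.imwrite('pics/w34.png',cv2.resize(np.hstack([cv2.imread('pics/w3.png'),cv2.imread('pics/w4.png')]),(800,300)))
E
```

```text
time: 4.45
ee_pos: [0.4332, -0.1657, 0.0584]
orientation: [-1.636, 1.571, -2.985]
contact_force: [0.5, 0.6, -0.1]
grip_width: 0.0001
time: 5.25
ee_pos: [0.4349, -0.1663, 0.1565]
orientation: [0.98, 1.566, -0.37]
contact_force: [-0.8, -0.0, -0.4]
grip_width: 0.0001
```

View pics/w34.png

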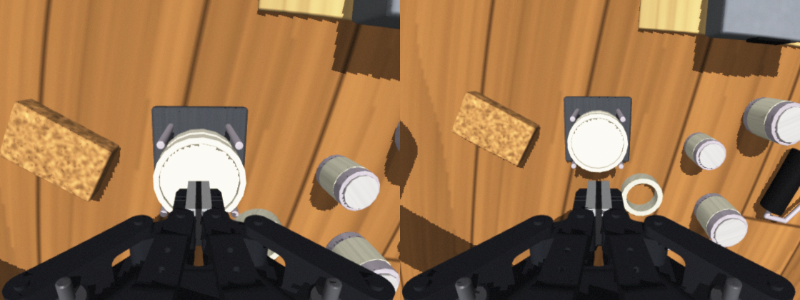

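The fingers shut without the dish (opening 0), and the dish is still in the dispenser. Finding out why before retrying.

Run:
```python
from h import *
d,s=shot("wrist")
im=d["img"].copy()
for q in proj(d,circ((.4329,-.165),.033,.078),s): cv2.circle(im,tuple(np.round(q).astype(int)),0,(255,0,0),-1)
q=proj(d,[s["ee_pos"]],s)[0];print(q,s["ee_pos"]); cv2.circle(im,tuple(np.round(q).astype(int)),3,(0,255,0),-1)
R=Ro.from_euler('xyz',s["orientation"]).as_matrix()
q=proj(d,[s["ee_pos"]+R[:,0]*-.0187],s)[0]; cv2.circle(im,tuple(np.round(q).astype(int)),3,(0,0,255),-1)
crop(im,160,100,400,280,3,"pics/w5.png")
im=cv2.imread('pics/w3.png')[:,:,::-1]; crop(im,160,100,400,280,3,"pics/w3c.png")
im=cv2.imread('pics/w2.png')[:,:,::-1].copy()
class S(dict):pass
z=np.load('last.npz')
for k,c in ((.0591,(255,0,0)),):
    st={"ee_pos":np.array([.4337,-.1658,.0591]),"orientation":np.array([1.027,1.57,-.323])}
    for zz,c in((.078,(255,0,0)),(.068,(0,0,255))):
        for q in proj(d,circ((.4329,-.165),.033,zz),st): cv2.circle(im,tuple(np.round(q).astype(int)),0,c,-1)
    q=proj(d,[st["ee_pos"]],st)[0]; cv2.circle(im,tuple(np.round(q).astype(int)),3,(0,255,0),-1)
crop(im,100,150,460,350,2,"pics/w2c.png")
e,_=shot("side");crop(e["img"],180,160,380,310,4,"pics/s2.png")
```

```text
[275.87474557 240.84976882] [ 0.43406616 -0.16597938  0.15484566]
```

View pics/w5.png

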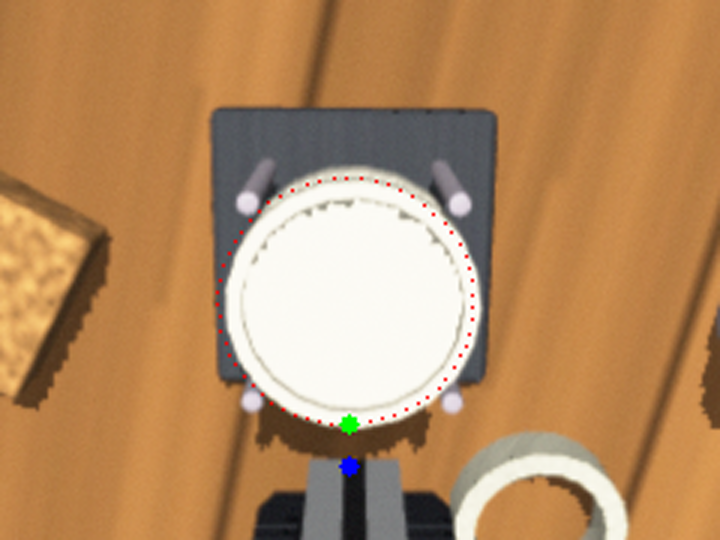

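View pics/w3c.png

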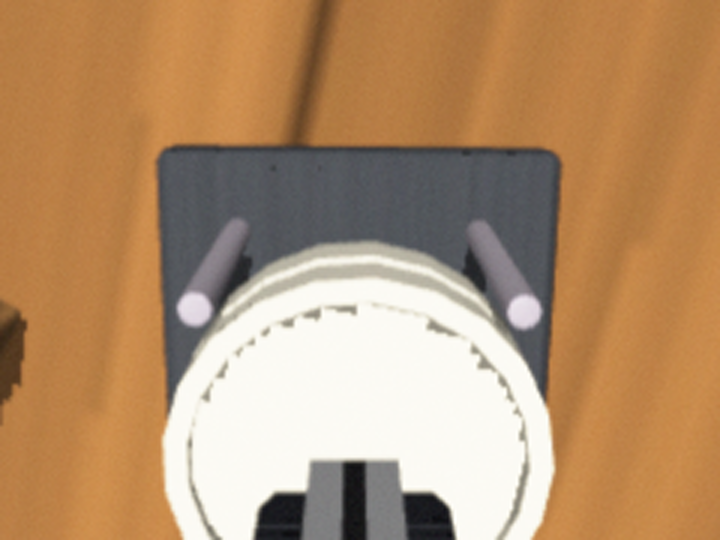

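View pics/w2c.png

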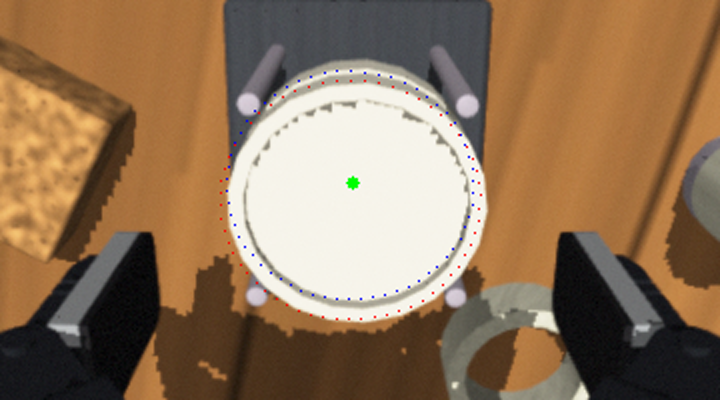

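View pics/s2.png

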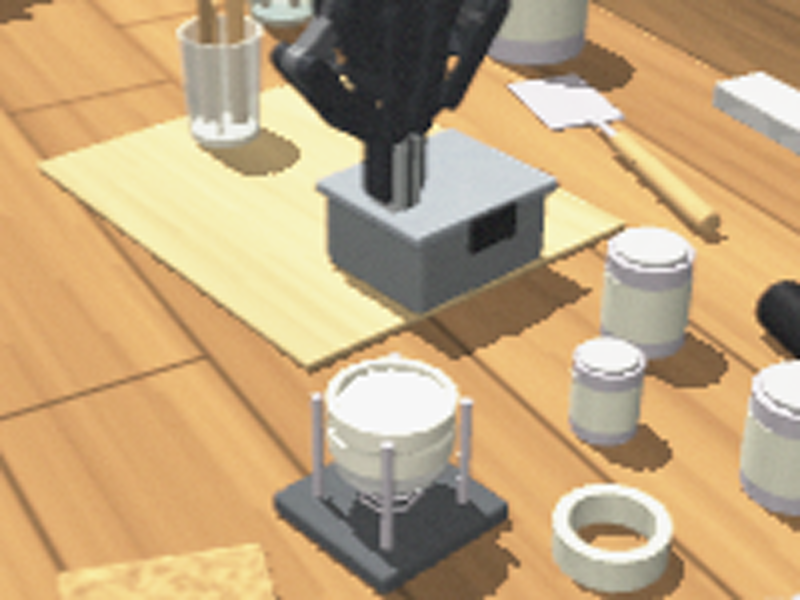

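Run:
```python
from h import *
e,s=shot("side"); w=get_image("wrist"); t=get_image("top")
R=Ro.from_euler('xyz',s["orientation"]).as_matrix()
for X in([0,0,0],[-.0187,0,0],[0,0,-.011],[0,0,.011],[-.0187,0,-.011],[-.03,0,-.011]):
    P=[s["ee_pos"]+R@np.array(X)]
    print(X,proj(e,P).round(1),proj(w,P,s).round(1),proj(t,P).round(1))
crop(t["img"],280,190,440,310,5,"pics/t3.png")
im=e["img"].copy(); 
for X in ([0,0,0],[-.0187,0,0]):
    q=proj(e,[s["ee_pos"]+R@np.array(X)])[0]; cv2.circle(im,tuple(np.round(q).astype(int)),1,(255,0,0),-1)
crop(im,220,130,340,230,6,"pics/s3.png")
```

```text
[0, 0, 0] [[277.8 226.7]] [[275.9 240.8]] [[362.8 253.4]]
[-0.0187, 0, 0] [[277.9 218.3]] [[275.7 254.8]] [[364.  253.3]]
[0, 0, -0.011] [[274.  224.5]] [[275.8 222.3]] [[358.  254.5]]
[0, 0, 0.011] [[281.7 228.9]] [[275.9 258.8]] [[367.5 252.3]]
[-0.0187, 0, -0.011] [[274.  216.1]] [[275.7 234.5]] [[359.2 254.5]]
[-0.03, 0, -0.011] [[274. 211.]] [[275.5 243.3]] [[359.9 254.4]]
```

View pics/s3.png

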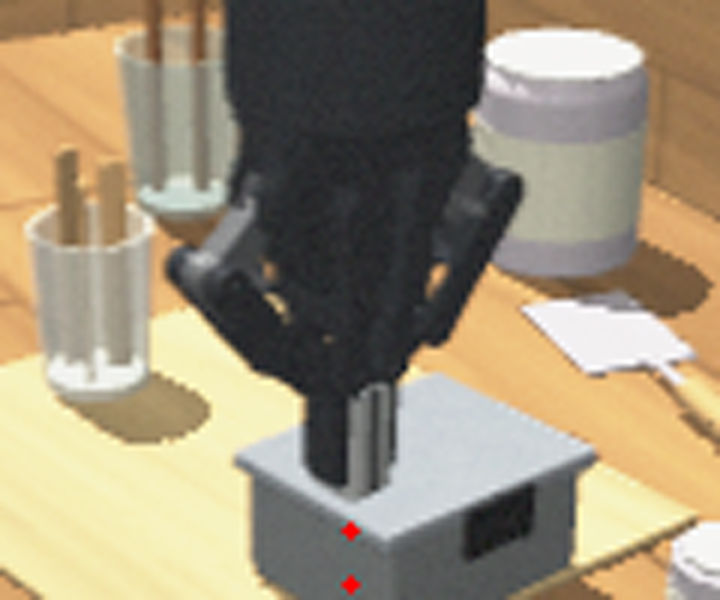

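View pics/t3.png

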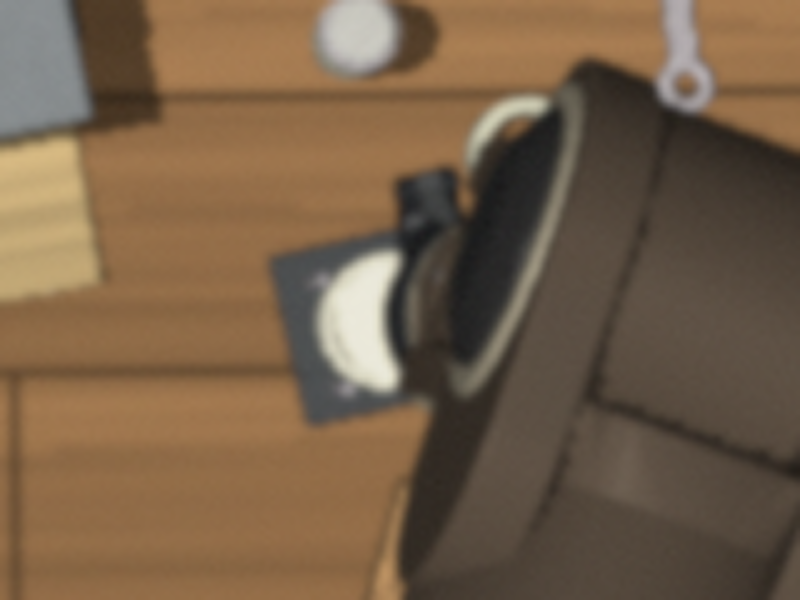

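The projections show it: in the wrist and side views the shut tips sit roughly 30-40 mm behind where the reported TCP projects (side tip at v=212 against 227-229 predicted), so the pads closed above the rim. I'll check with a light touch on bare table with the fingers shut.

```bash
python3 -m crank '{"linear":[[-15,50,0],[-35,100,0],[-54,146,0],[-54,146,-50],[-54,146,-100],[-54,146,-120],[-54,146,-140],[-54,146,-150],[-54,146,-150],[-54,146,-150]],"rotation":[[0,0,0],[0,0,0],[0,0,0],[0,0,0],[0,0,0],[0,0,0],[0,0,0],[0,0,0],[0,0,0],[0,0,0]]}'; python3 st.py
python3 - <<'E'
from h import *
e,s=shot("side");crop(e["img"],160,130,360,280,4,"pics/s4.png")
E
```

```text
time: 6.8
ee_pos: [0.3798, -0.0197, 0.004]
orientation: [1.309, 1.57, -0.04]
contact_force: [0.3, -0.3, 1.0]
grip_width: 0.0001
t 6.8 ee [379.8 -19.7   4. ] down [ 0.001 -0.    -1.   ] jaw yaw 12.7 q [-0.05 -0.07 -0.67  0.97  0.    1.3 ] w 0.0001 F [ 0.3 -0.3  1. ]
```

View pics/s4.png

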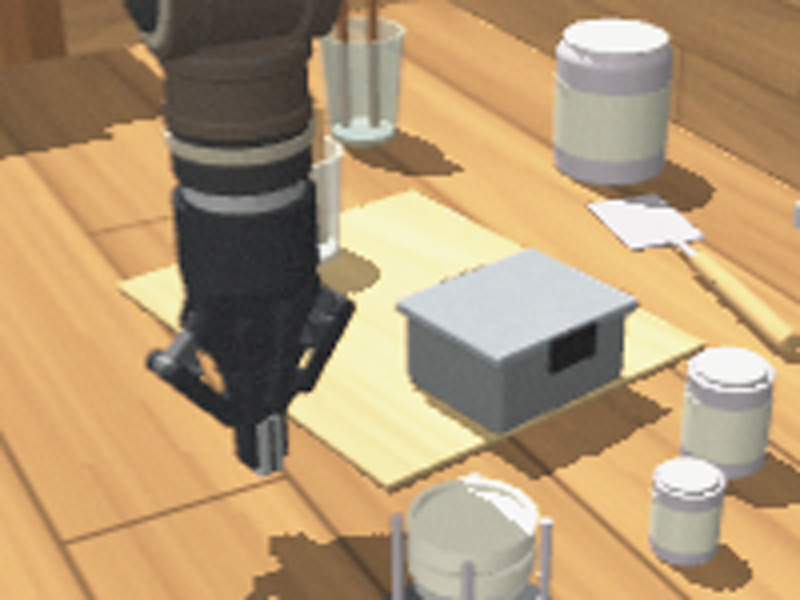

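TCP reads 4 mm, yet the tips are clearly still above the table (shadow detached, at crop (280,545)). Feeling downward.

```bash
Z='[0,0,0]'; python3 -m crank '{"linear":[[0,0,-5],[0,0,-10],[0,0,-15],[0,0,-18],[0,0,-20],[0,0,-20]],"rotation":[[0,0,0],[0,0,0],[0,0,0],[0,0,0],[0,0,0],[0,0,0]]}'; python3 -m crank '{"linear":[[0,0,-3],[0,0,-5],[0,0,-5]],"rotation":[[0,0,0],[0,0,0],[0,0,0]]}';  python3 -m crank '{"linear":[[0,0,-3],[0,0,-3]],"rotation":[[0,0,0],[0,0,0]]}'
```

```text
time: 7.6
ee_pos: [0.3791, -0.0197, -0.0167]
orientation: [-1.759, 1.571, -3.109]
contact_force: [0.2, 0.8, 0.7]
grip_width: -0.0
time: 7.98
ee_pos: [0.3791, -0.0197, -0.0218]
orientation: [-1.833, 1.57, 3.1]
contact_force: [-0.2, 0.5, 0.1]
grip_width: 0.0002
time: 8.22
ee_pos: [0.379, -0.0197, -0.0248]
orientation: [-1.86, 1.57, 3.074]
contact_force: [0.0, -0.9, -0.6]
grip_width: -0.0001
```

```bash
python3 -m crank '{"linear":[[0,0,-2],[0,0,-3],[0,0,-3]],"rotation":[[0,0,0],[0,0,0],[0,0,0]]}'; python3 -m crank '{"linear":[[0,0,-2],[0,0,-3],[0,0,-3]],"rotation":[[0,0,0],[0,0,0],[0,0,0]]}';  python3 - <<'E'
from h import *
e,s=shot("side");crop(e["img"],160,150,340,285,4,"pics/s5.png")
E
```

```text
time: 8.6
ee_pos: [0.3791, -0.0197, -0.0277]
orientation: [-1.857, 1.571, 3.077]
contact_force: [-0.4, 0.7, -0.2]
grip_width: -0.0003
time: 8.98
ee_pos: [0.3791, -0.0197, -0.0307]
orientation: [-1.901, 1.571, 3.032]
contact_force: [0.5, -0.6, -0.3]
grip_width: -0.0003
```

View pics/s5.png

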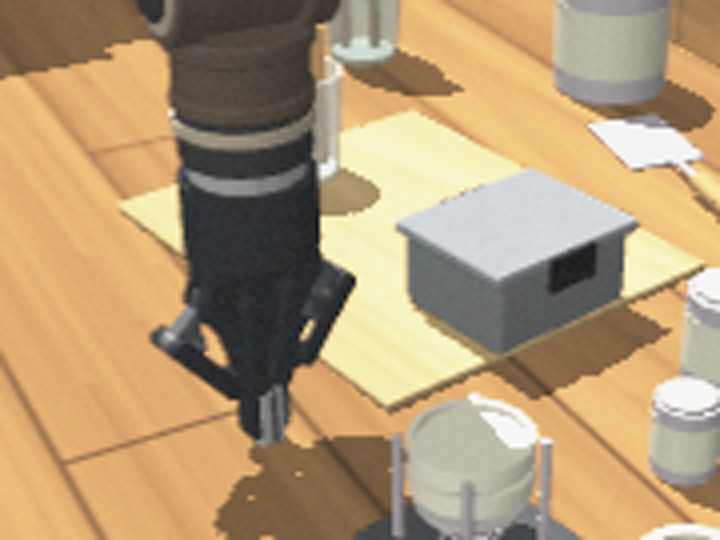

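Shadow now nearly meets the tip (crop (265,440)); still no contact. A few more small steps.

```bash
python3 -m crank '{"linear":[[0,0,-2],[0,0,-3],[0,0,-3]],"rotation":[[0,0,0],[0,0,0],[0,0,0]]}'; python3 -m crank '{"linear":[[0,0,-2],[0,0,-2]],"rotation":[[0,0,0],[0,0,0]]}';python3 -m crank '{"linear":[[0,0,-2],[0,0,-2]],"rotation":[[0,0,0],[0,0,0]]}'
```

```text
time: 9.4
ee_pos: [0.3791, -0.0196, -0.0337]
orientation: [-1.978, 1.571, 2.956]
contact_force: [-0.2, 0.4, 0.1]
grip_width: -0.0001
time: 9.65
ee_pos: [0.3795, -0.0196, -0.0349]
orientation: [1.376, 1.57, 0.026]
contact_force: [-2.9, -0.1, 9.8]
grip_width: 0.0001
time: 9.9
ee_pos: [0.3796, -0.0197, -0.035]
orientation: [1.343, 1.57, -0.006]
contact_force: [-12.9, 1.4, 33.9]
grip_width: -0.0003
```

Contact at TCP z = -0.0345, so the real tips are 34.5 mm behind the reported TCP. I'll use that offset: tips at 67 mm for the dish means a TCP z of about 24 mm. Back to the dish, fingers open.

```bash
python3 -m crank '{"linear":[[0,0,40],[0,0,90],[10,-25,142],[27,-73,142],[45,-120,142],[54,-146,142],[54,-146,142],[54,-146,120],[54,-146,100],[54,-146,85],[54,-146,74],[54,-146,66],[54,-146,62],[54,-146,62],[54,-146,62]],"rotation":[[0,0,0],[0,0,0],[0,0,0],[0,0,0],[0,0,0],[0,0,0],[0,0,0],[0,0,0],[0,0,0],[0,0,0],[0,0,0],[0,0,0],[0,0,0],[0,0,0],[0,0,0]]}' 1; python3 st.py; python3 wv.py pics/w6.png
```

```text
time: 11.78
ee_pos: [0.4336, -0.1658, 0.0248]
orientation: [1.003, 1.57, -0.347]
contact_force: [0.1, -0.6, -0.6]
grip_width: 0.0853
t 11.78 ee [ 433.6 -165.8   24.8] down [ 0.001 -0.    -1.   ] jaw yaw 12.7 q [-0.37  0.07 -0.48  1.02  0.    0.98] w 0.0853 F [ 0.1 -0.6 -0.6]
```

View pics/w6.png

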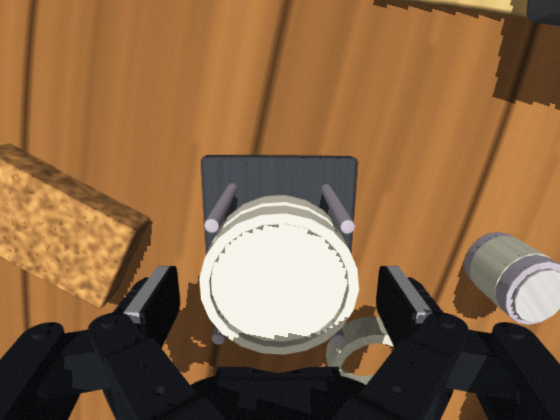

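The pads now flank the rim (dish centre (279,283), pad edges (165,267) and (390,267)). Closing.

```bash
python3 -m crank '{"linear":[[0,0,0],[0,0,0],[0,0,0],[0,0,0],[0,0,0]],"rotation":[[0,0,0],[0,0,0],[0,0,0],[0,0,0],[0,0,0]]}' 0 40; python3 wv.py pics/w7.png
```

```text
time: 12.45
ee_pos: [0.4334, -0.1657, 0.0245]
orientation: [1.033, 1.57, -0.316]
contact_force: [0.4, -0.2, 0.6]
grip_width: 0.0644
```

View pics/w7.png

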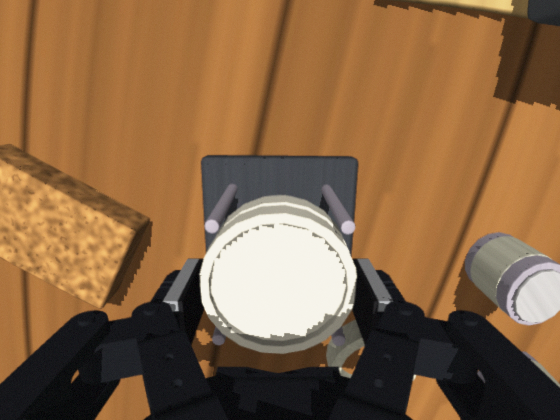

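Gripped at 64.4 mm. Lifting straight up.

```bash
python3 -m crank '{"linear":[[0,0,5],[0,0,12],[0,0,25],[0,0,45],[0,0,70],[0,0,100],[0,0,130],[0,0,130],[0,0,130]],"rotation":[[0,0,0],[0,0,0],[0,0,0],[0,0,0],[0,0,0],[0,0,0],[0,0,0],[0,0,0],[0,0,0]]}'; python3 wv.py pics/w8.png
python3 - <<'E'
from h import *
e,s=shot("side");crop(e["img"],180,120,380,270,4,"pics/s6.png")
E
```

```text
time: 13.62
ee_pos: [0.4329, -0.1656, 0.1539]
orientation: [-2.17, 1.57, 2.764]
contact_force: [-0.3, 0.8, -1.6]
grip_width: 0.0645
```

View pics/w8.png

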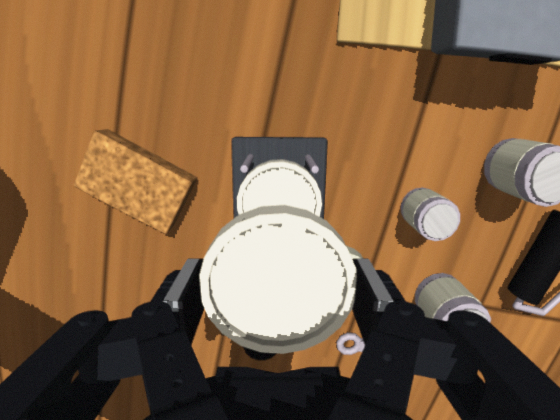

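View pics/s6.png

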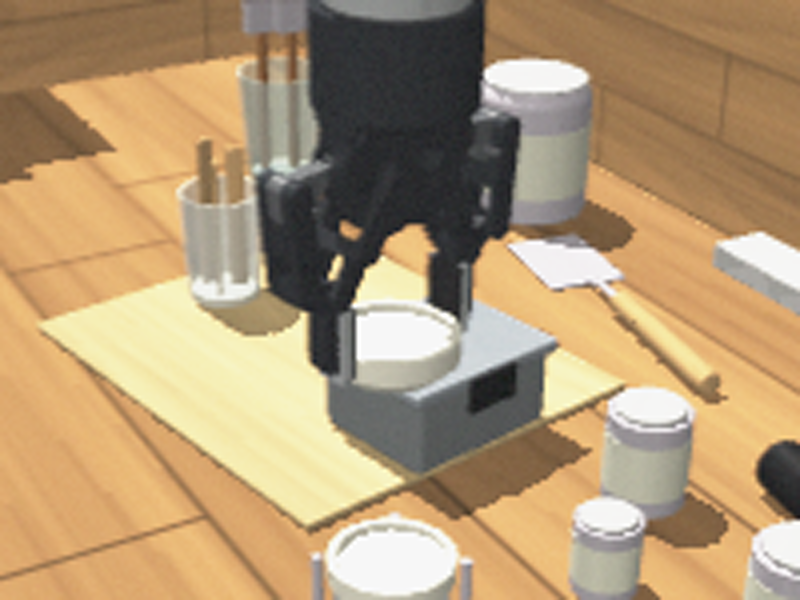

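Dish is held level, and the next dish has risen in the dispenser. Checking its offset in the grip.

Run:
```python
from h import *
d,s=shot("wrist")
z=s["ee_pos"][2]+.0535
g=cv2.cvtColor(d["img"],cv2.COLOR_RGB2GRAY)
print(s["ee_pos"].round(4))
for uv in [(278.5,281)]: print(back(d,[uv],[z],s).round(4))
im=d["img"].copy()
for q in proj(d,circ((.4329,-.1655),.033,z),s): cv2.circle(im,tuple(np.round(q).astype(int)),0,(255,0,0),-1)
crop(im,180,180,380,370,4,"pics/w9.png")
```

```text
[ 0.4325 -0.1654  0.1532]
[[ 0.433  -0.161   0.2067]]
```

View pics/w9.png

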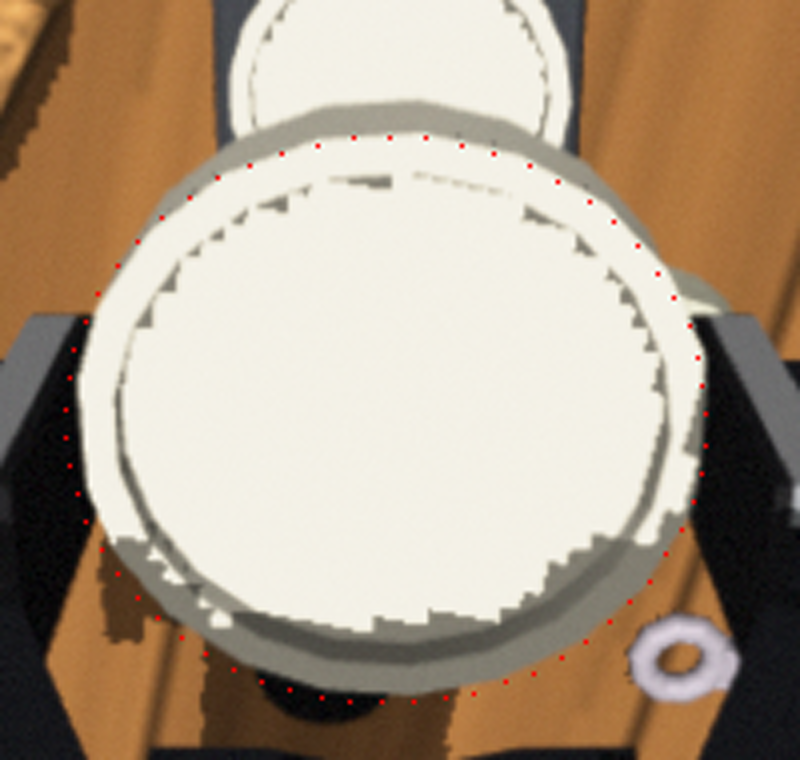

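Dish is centred on the TCP to about 1 mm. Carrying it to the board centre (0.5637, 0.163), turned so the camera faces away from the holder.

```bash
python3 -m crank '{"linear":[[10,25,10],[20,55,10],[32,85,10],[44,115,10],[56,145,10],[68,175,10],[80,205,10],[92,235,10],[104,265,10],[118,300,10],[131,328.5,10],[131,328.5,10],[131,328.5,10],[131,328.5,10]],"rotation":[[0,0,10],[0,0,20],[0,0,30],[0,0,40],[0,0,50],[0,0,60],[0,0,70],[0,0,80],[0,0,90],[0,0,100],[0,0,110],[0,0,120],[0,0,120],[0,0,120]]}'; python3 st.py; python3 wv.py pics/w10.png .5637,.163,.033,.006
```

```text
time: 15.52
ee_pos: [0.5639, 0.1625, 0.1639]
orientation: [2.706, 1.57, -2.836]
contact_force: [0.6, -0.2, -0.7]
grip_width: 0.0641
t 15.53 ee [563.9 162.5 163.9] down [-0.001 -0.    -1.   ] jaw yaw 132.5 q [ 0.28  0.25  0.04  1.36 -0.   -0.46] w 0.0641 F [ 0.6 -0.2 -0.7]
```

View pics/w10.png

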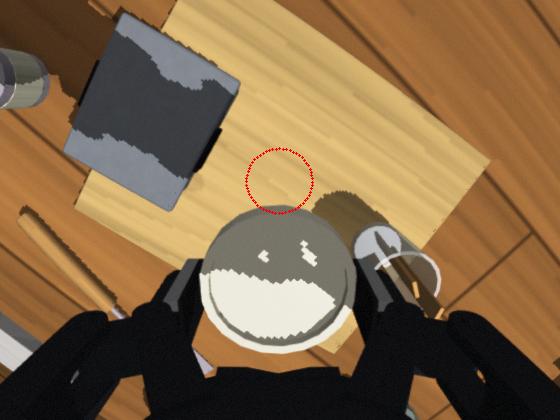

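Run:
```python
from h import *
d,s=shot("wrist")
l=back(d,[(123,13),(240,83),(172,210),(64,150)],[.068]*4,s);print(l.round(4).tolist(),l.mean(0))
b=back(d,[(490,160),(75,208)],[.006]*2,s);print(b,b.mean(0),np.linalg.norm(b[0]-b[1]))
h=back(d,[(408,276)],[.091],s);print(h)
```

```text
[[0.5375, -0.0201, 0.068], [0.5176, 0.0795, 0.068], [0.6333, 0.1033, 0.068], [0.6541, 0.0037, 0.068]] [0.58562411 0.04162627 0.068     ]
[[0.40064241 0.30628977 0.006     ]
 [0.73059964 0.02199131 0.006     ]] [0.56562103 0.16414054 0.006     ] 0.4355426352153264
[[0.53690023 0.28304452 0.091     ]]
```

Wrist check gives a centre of (0.5656, 0.1641), in agreement. Lowering toward (0.5645, 0.1635).

```bash
python3 -m crank '{"linear":[[1,1,-30],[1,1,-80],[1,1,-125],[1,1,-155],[1,1,-172],[1,1,-182],[1,1,-187],[1,1,-187],[1,1,-187]],"rotation":[[0,0,0],[0,0,0],[0,0,0],[0,0,0],[0,0,0],[0,0,0],[0,0,0],[0,0,0],[0,0,0]]}'; python3 -m crank '{"linear":[[0,0,-1],[0,0,-2],[0,0,-3],[0,0,-3]],"rotation":[[0,0,0],[0,0,0],[0,0,0],[0,0,0]]}';python3 -m crank '{"linear":[[0,0,-1],[0,0,-1]],"rotation":[[0,0,0],[0,0,0]]}'
```

```text
time: 16.75
ee_pos: [0.5659, 0.164, -0.0217]
orientation: [-0.468, 1.569, 0.277]
contact_force: [0.5, -0.2, -0.9]
grip_width: 0.0641
time: 17.25
ee_pos: [0.5651, 0.1638, -0.0257]
orientation: [2.651, 1.571, -2.887]
contact_force: [-0.4, -0.6, -1.8]
grip_width: 0.0647
time: 17.5
ee_pos: [0.5653, 0.1639, -0.0265]
orientation: [-0.338, 1.571, 0.407]
contact_force: [-0.4, -0.7, 0.5]
grip_width: 0.0644
```

```bash
python3 -m crank '{"linear":[[0,0,-1],[0,0,-1]],"rotation":[[0,0,0],[0,0,0]]}';python3 -m crank '{"linear":[[0,0,-1],[0,0,-1]],"rotation":[[0,0,0],[0,0,0]]}'
python3 - <<'E'
from h import *
e,s=shot("side");crop(e["img"],180,120,340,240,5,"pics/s7.png")
E
```

```text
time: 17.75
ee_pos: [0.5654, 0.1639, -0.0266]
orientation: [-0.305, 1.57, 0.44]
contact_force: [-3.4, -0.9, 6.5]
grip_width: 0.0644
time: 18.0
ee_pos: [0.5654, 0.1639, -0.0266]
orientation: [-0.352, 1.57, 0.393]
contact_force: [-5.0, -2.1, 13.9]
grip_width: 0.0644
```

View pics/s7.png

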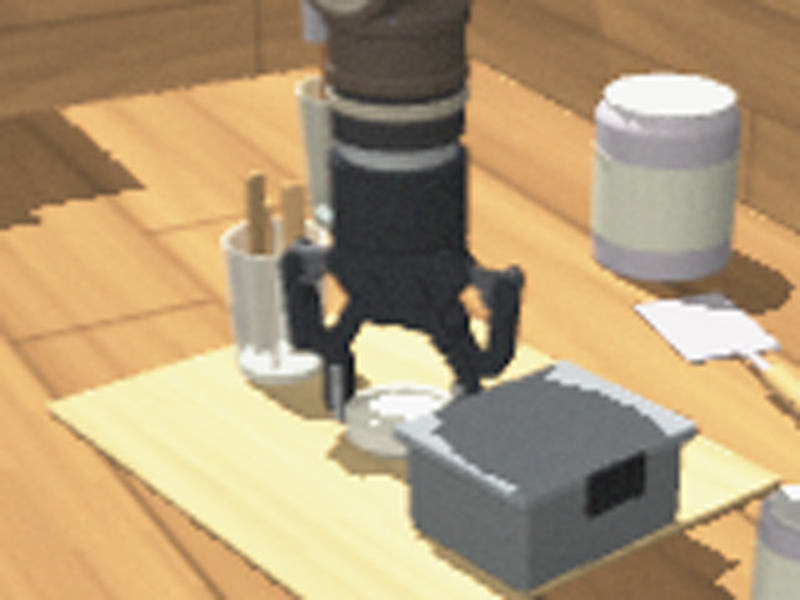

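The dish is on the board (14 N of contact). Release and rise.

```bash
python3 -m crank '{"linear":[[0,0,2],[0,0,2],[0,0,2],[0,0,2],[0,0,2]],"rotation":[[0,0,0],[0,0,0],[0,0,0],[0,0,0],[0,0,0]]}' 1;python3 -m crank '{"linear":[[0,0,10],[0,0,40],[0,0,80],[0,0,130],[0,0,170],[0,0,170]],"rotation":[[0,0,0],[0,0,0],[0,0,0],[0,0,0],[0,0,0],[0,0,0]]}'; python3 wv.py pics/w11.png .5654,.1639,.033,.026; python3 st.py
```

```text
time: 18.68
ee_pos: [0.5651, 0.1638, -0.0268]
orientation: [2.662, 1.57, -2.877]
contact_force: [-0.5, -0.6, 0.6]
grip_width: 0.0857
time: 19.42
ee_pos: [0.5674, 0.1644, 0.1482]
orientation: [-0.463, 1.563, 0.282]
contact_force: [0.8, -0.3, 0.5]
grip_width: 0.0851
t 19.48 ee [566.4 164.2 145.7] down [ 0.004  0.001 -1.   ] jaw yaw 132.7 q [ 0.28  0.25 -0.    1.32  0.   -0.46] w 0.0858 F [ 0.   0.2 -0.4]
```

View pics/w11.png

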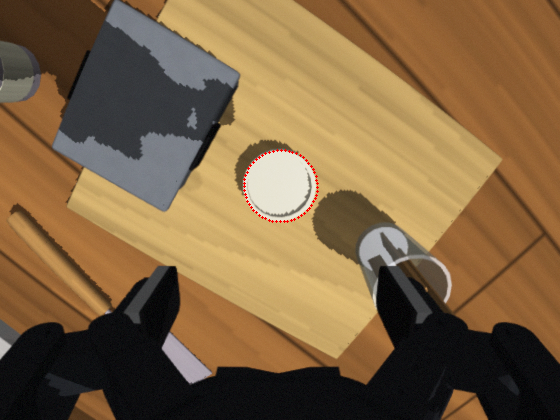

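Dish sits at about (281,186), matching the (0.565, 0.164) overlay. Now to above the tin.

```bash
python3 -m crank '{"linear":[[1,-50,0],[3,-110,-20],[6,-170,-20],[9,-230,-20],[12,-290,-20],[12,-320,-20],[12,-320,-20],[12,-320,-20]],"rotation":[[0,0,-10],[0,0,-20],[0,0,-30],[0,0,-40],[0,0,-42.7],[0,0,-42.7],[0,0,-42.7],[0,0,-42.7]]}'; python3 st.py; python3 wv.py pics/w12.png .5775,-.1564,.02,.05 .5775,-.1564,.02,0
```

```text
time: 20.48
ee_pos: [0.5766, -0.1556, 0.1225]
orientation: [2.673, 1.569, 2.672]
contact_force: [0.2, 0.9, -0.3]
grip_width: 0.0857
t 20.48 ee [ 576.6 -155.6  122.5] down [-0.002  0.001 -1.   ] jaw yaw 90.0 q [-0.26  0.27 -0.02  1.28  0.   -0.26] w 0.0857 F [ 0.2  0.9 -0.3]
```

View pics/w12.png

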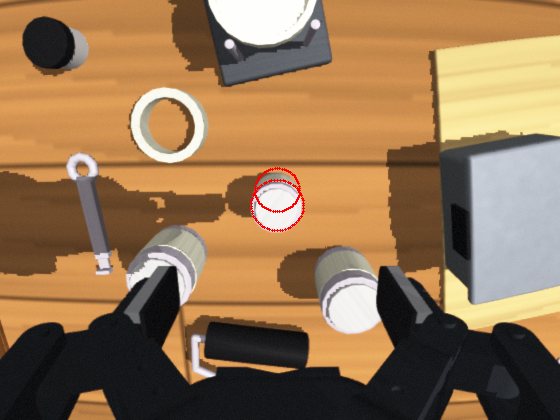

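Overlay matches the tin (top at (277,206)), and both larger cans are clear of the fingers. Descending and gripping.

```bash
python3 -m crank '{"linear":[[0,-0.5,-40],[0,-0.5,-80],[0,-0.5,-115],[0,-0.5,-135],[0,-0.5,-145],[0,-0.5,-150],[0,-0.5,-150],[0,-0.5,-150]],"rotation":[[0,0,0],[0,0,0],[0,0,0],[0,0,0],[0,0,0],[0,0,0],[0,0,0],[0,0,0]]}'; python3 wv.py pics/w13.png;  python3 -m crank '{"linear":[[0,0,0],[0,0,0],[0,0,0],[0,0,0],[0,0,0],[0,0,0],[0,0,0]],"rotation":[[0,0,0],[0,0,0],[0,0,0],[0,0,0],[0,0,0],[0,0,0],[0,0,0]]}' 0 40; python3 wv.py pics/w14.png
python3 - <<'E'
import cv2,numpy as np
cv2.imwrite('pics/w1314.png',cv2.resize(np.hstack([cv2.imread('pics/w13.png'),cv2.imread('pics/w14.png')]),(800,300)))
E
```

```text
time: 21.52
ee_pos: [0.5779, -0.1568, -0.0256]
orientation: [-0.256, 1.569, -0.257]
contact_force: [0.5, -0.4, -0.2]
grip_width: 0.085
time: 22.45
ee_pos: [0.5775, -0.1568, -0.0263]
orientation: [-0.546, 1.57, -0.547]
contact_force: [-0.2, -1.0, 4.9]
grip_width: 0.0391
```

View pics/w1314.png

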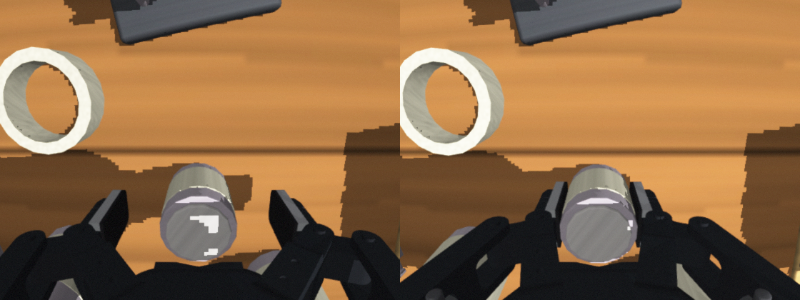

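Tin gripped (39.1 mm). Lifting, then carrying above the dish.

```bash
python3 -m crank '{"linear":[[0,0,10],[0,0,40],[0,0,90],[0,0,140],[0,0,140]],"rotation":[[0,0,0],[0,0,0],[0,0,0],[0,0,0],[0,0,0]]}';python3 st.py; python3 wv.py pics/w15.png
```

```text
time: 23.12
ee_pos: [0.5796, -0.1572, 0.1182]
orientation: [-0.234, 1.563, -0.234]
contact_force: [0.6, -0.1, -1.5]
grip_width: 0.0394
t 23.12 ee [ 579.6 -157.2  118.2] down [ 0.007 -0.002 -1.   ] jaw yaw 90.0 q [-0.26  0.27 -0.03  1.26  0.   -0.26] w 0.0394 F [ 0.6 -0.1 -1.5]
```

View pics/w15.png

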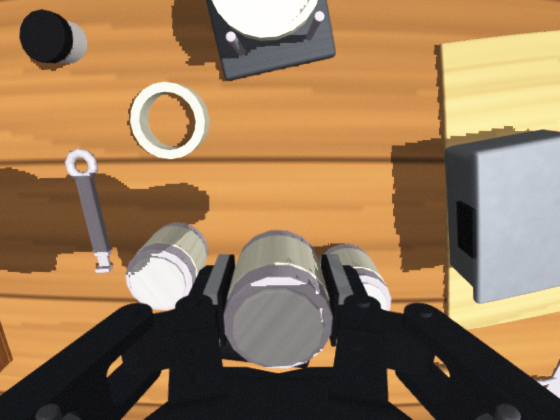

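```bash
python3 -m crank '{"linear":[[-1,30,0],[-3,80,0],[-5,130,0],[-7,180,0],[-9,230,0],[-11,280,0],[-12.5,320.5,0],[-12.5,320.5,0],[-12.5,320.5,0],[-12.5,320.5,0]],"rotation":[[0,0,0],[0,0,0],[0,0,0],[0,0,0],[0,0,0],[0,0,0],[0,0,0],[0,0,0],[0,0,0],[0,0,0]]}'
python3 - <<'E'
from h import *
d,s=shot("wrist"); im=d["img"].copy(); p=s["ee_pos"]; print(p.round(4))
for X in (circ(p[:2],.02,p[2]+.0763),circ((.565,.164),.033,.026),circ((.565,.164),.029,.022)):
    for q in proj(d,X,s): cv2.circle(im,tuple(np.round(q).astype(int)),0,(255,0,0),-1)
crop(im,150,100,410,380,2,"pics/w16.png")
E
```

```text
time: 24.42
ee_pos: [0.5644, 0.1626, 0.1127]
orientation: [-2.715, 1.569, -2.717]
contact_force: [0.8, 0.1, -0.7]
grip_width: 0.0394
[0.5644 0.1626 0.1127]
```

View pics/w16.png

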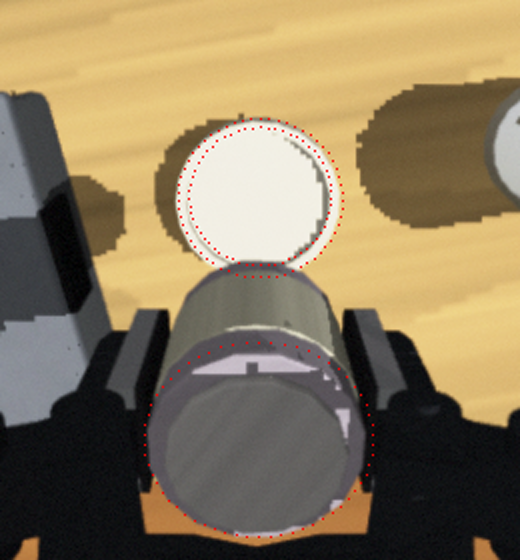

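Tin ring and dish line up to about 1 mm. Lowering.

```bash
python3 -m crank '{"linear":[[0,0.5,-30],[0,0.5,-65],[0,0.5,-90],[0,0.5,-103],[0,0.5,-110],[0,0.5,-112],[0,0.5,-112],[0,0.5,-112]],"rotation":[[0,0,0],[0,0,0],[0,0,0],[0,0,0],[0,0,0],[0,0,0],[0,0,0],[0,0,0]]}'; python3 st.py; python3 -m crank '{"linear":[[0,0,-1],[0,0,-2],[0,0,-3],[0,0,-3]],"rotation":[[0,0,0],[0,0,0],[0,0,0],[0,0,0]]}';python3 -m crank '{"linear":[[0,0,-1],[0,0,-1]],"rotation":[[0,0,0],[0,0,0]]}'
```

```text
time: 25.48
ee_pos: [0.5653, 0.1645, 0.0022]
orientation: [0.288, 1.569, 0.287]
contact_force: [0.6, 0.1, -0.8]
grip_width: 0.0394
t 25.48 ee [565.3 164.5   2.2] down [ 0.001  0.    -1.   ] jaw yaw 90.0 q [ 0.28  0.31 -0.24  1.02  0.    0.28] w 0.0394 F [ 0.6  0.1 -0.8]
time: 25.98
ee_pos: [0.5646, 0.1643, -0.0017]
orientation: [-2.919, 1.571, -2.92]
contact_force: [0.1, -0.2, -0.8]
grip_width: 0.0393
time: 26.22
ee_pos: [0.5647, 0.1643, -0.0027]
orientation: [-2.775, 1.571, -2.776]
contact_force: [0.2, 0.3, -1.5]
grip_width: 0.0391
```

```bash
python3 -m crank '{"linear":[[0,0,-1],[0,0,-1]],"rotation":[[0,0,0],[0,0,0]]}';python3 -m crank '{"linear":[[0,0,-1],[0,0,-1]],"rotation":[[0,0,0],[0,0,0]]}';python3 wv.py pics/w17.png
```

```text
time: 26.48
ee_pos: [0.5647, 0.1643, -0.0037]
orientation: [-2.818, 1.571, -2.818]
contact_force: [-0.5, -0.1, -1.7]
grip_width: 0.039
time: 26.72
ee_pos: [0.5649, 0.1644, -0.0043]
orientation: [0.318, 1.57, 0.318]
contact_force: [-1.2, 0.1, 1.7]
grip_width: 0.0391
```

View pics/w17.png

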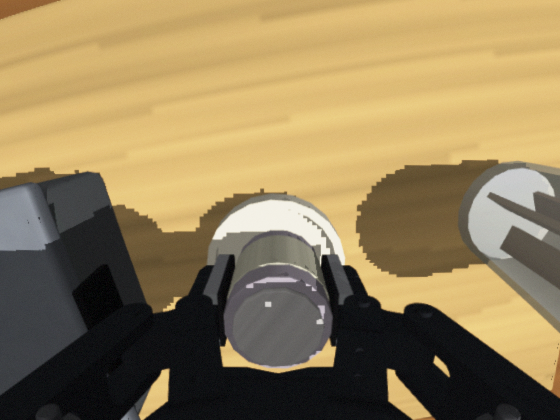

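Contact at -4.3 mm, exactly as predicted, with the tin standing on the dish floor. Releasing.

```bash
python3 -m crank '{"linear":[[0,0,0],[0,0,0],[0,0,0],[0,0,0],[0,0,0]],"rotation":[[0,0,0],[0,0,0],[0,0,0],[0,0,0],[0,0,0]]}' 0.75;python3 -m crank '{"linear":[[0,0,10],[0,0,40],[0,0,80],[0,0,130],[0,0,150],[0,0,150],[0,0,150]],"rotation":[[0,0,0],[0,0,0],[0,0,0],[0,0,0],[0,0,0],[0,0,0],[0,0,0]]}'; python3 wv.py pics/w18.png .565,.1635,.033,.026 .565,.1635,.02,.072; python3 st.py
```

```text
time: 27.4
ee_pos: [0.5647, 0.1643, -0.0047]
orientation: [-2.63, 1.571, -2.631]
contact_force: [0.7, -0.1, -0.6]
grip_width: 0.0639
time: 28.28
ee_pos: [0.5643, 0.1642, 0.1445]
orientation: [-2.864, 1.57, -2.865]
contact_force: [0.3, 0.9, -0.7]
grip_width: 0.0636
t 28.32 ee [564.  164.1 144. ] down [-0.002 -0.001 -1.   ] jaw yaw 90.0 q [ 0.28  0.25 -0.    1.32  0.    0.28] w 0.0638 F [ 0.5 -0.5 -0.8]
```

View pics/w18.png

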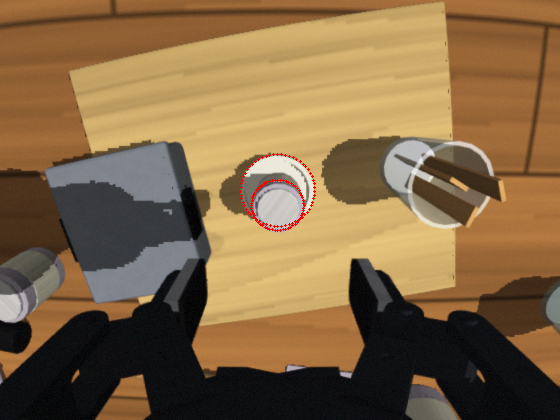

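Tin stands centred in the dish: ring overlays match at (278,190) and (278,205). Next the opener. Moving above it.

```bash
python3 -m crank '{"linear":[[2,-50,0],[5,-110,0],[10,-170,0],[14,-230,0],[18,-290,-10],[23,-350,-20],[28,-410,-20],[31,-470,-20],[31.5,-492,-20],[31.5,-492,-20],[31.5,-492,-20]],"rotation":[[0,0,3],[0,0,3],[0,0,3],[0,0,3],[0,0,3],[0,0,3],[0,0,3],[0,0,3],[0,0,3],[0,0,3],[0,0,3]]}' 0.4
python3 - <<'E'
from h import *
d,s=shot("wrist"); im=d["img"].copy(); p=s["ee_pos"]; print(p.round(4))
a=np.radians(3.08);c=np.array([.5958,-.3282]);u=np.array([np.cos(a),np.sin(a)])
for X in (circ(c-u*.043,.015,.008),[[*(c+u*t),.008] for t in np.linspace(-.033,.058,20)]):
    for q in proj(d,X,s): cv2.circle(im,tuple(np.round(q).astype(int)),0,(255,0,0),-1)
crop(im,180,60,400,330,2.2,"pics/w19.png")
E
```

```text
time: 29.7
ee_pos: [0.596, -0.3262, 0.1248]
orientation: [2.26, 1.569, 2.313]
contact_force: [0.3, 0.2, -0.4]
grip_width: 0.0342
[ 0.596  -0.3262  0.1248]
```

View pics/w19.png

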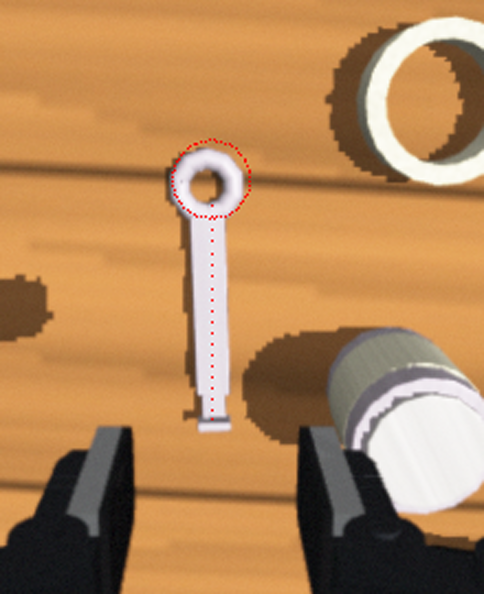

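Run:
```python
from h import *
d,s=shot("wrist")
f=lambda u,v:(180+(u+.5)/2.2-.5,60+(v+.5)/2.2-.5)
r=back(d,[f(207,186),f(210,235),f(213,380),f(215,428)],[.008,.008,.008,.011],s)[:,:2]
print(r.round(4)); v=r[3]-r[0];print(np.degrees(np.arctan2(v[1],v[0])),np.linalg.norm(v)); v/=np.linalg.norm(v)
print('c',r[0]+v*.043,'c2',r[3]-v*.058, s["ee_pos"])
```

```text
[[ 0.5559 -0.3318]
 [ 0.5751 -0.3296]
 [ 0.6361 -0.3252]
 [ 0.6566 -0.3233]]
4.809934485905692 0.10112715416042599
c [ 0.59872322 -0.32818644] c2 [ 0.59884993 -0.32817577] [ 0.59626147 -0.32598229  0.12518623]
```

```bash
python3 -m crank '{"linear":[[2,-2,-40],[2,-2,-80],[2,-2,-120],[2,-2,-140],[2,-2,-148],[2,-2,-153],[2,-2,-155],[2,-2,-155]],"rotation":[[0,0,1.3],[0,0,1.3],[0,0,1.3],[0,0,1.3],[0,0,1.3],[0,0,1.3],[0,0,1.3],[0,0,1.3]]}'; python3 wv.py pics/w20.png;python3 st.py
```

```text
time: 30.8
ee_pos: [0.5987, -0.3298, -0.0288]
orientation: [-0.6, 1.57, -0.525]
contact_force: [-0.5, 0.0, -0.3]
grip_width: 0.0342
t 30.85 ee [ 598.7 -329.9  -28.8] down [ 0.001 -0.001 -1.   ] jaw yaw 94.3 q [-0.5   0.5  -0.03  1.04  0.   -0.58] w 0.0342 F [0.2 0.9 0.7]
```

View pics/w20.png

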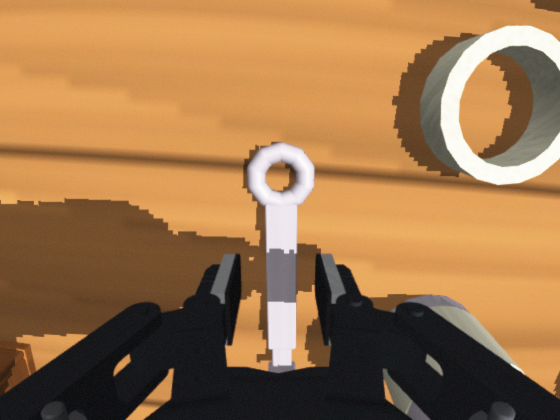

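Bar is straight between the pads (281,275). Down 4 mm more and grip.

```bash
python3 -m crank '{"linear":[[0,0,-2],[0,0,-4],[0,0,-4]],"rotation":[[0,0,0],[0,0,0],[0,0,0]]}' ; python3 -m crank '{"linear":[[0,0,0],[0,0,0],[0,0,0],[0,0,0],[0,0,0]],"rotation":[[0,0,0],[0,0,0],[0,0,0],[0,0,0],[0,0,0]]}' 0 50;  python3 -m crank '{"linear":[[0,0,5],[0,0,20],[0,0,50],[0,0,100],[0,0,150],[0,0,150],[0,0,150]],"rotation":[[0,0,0],[0,0,0],[0,0,0],[0,0,0],[0,0,0],[0,0,0],[0,0,0]]}';python3 wv.py pics/w21.png;python3 st.py
```

```text
time: 31.22
ee_pos: [0.598, -0.3296, -0.0339]
orientation: [2.546, 1.57, 2.621]
contact_force: [0.3, -0.3, -0.3]
grip_width: 0.034
time: 31.85
ee_pos: [0.5984, -0.3297, -0.0334]
orientation: [-0.499, 1.57, -0.424]
contact_force: [-0.2, -1.0, 2.5]
grip_width: 0.0122
time: 32.72
ee_pos: [0.5982, -0.3297, 0.1168]
orientation: [-0.524, 1.57, -0.449]
contact_force: [0.4, 0.2, -0.6]
grip_width: 0.0121
t 32.77 ee [ 597.7 -329.4  115.6] down [-0.001  0.001 -1.   ] jaw yaw 94.3 q [-0.5   0.44  0.2   1.33  0.   -0.58] w 0.0121 F [ 0.1  0.6 -1. ]
```

View pics/w21.png

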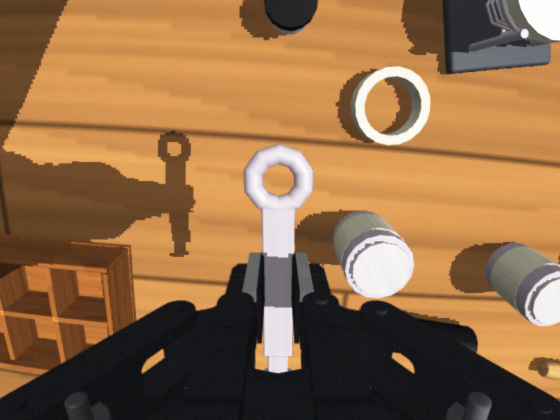

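Opener held at mid-bar, level. Carrying it to (0.465, 0.147), turned to lie along the board's long edge.

```bash
python3 -m crank '{"linear":[[-8,30,5],[-20,70,5],[-32,115,5],[-45,160,5],[-58,205,5],[-71,250,5],[-84,300,5],[-97,345,5],[-110,390,5],[-122,435,5],[-133,476.5,5],[-133,476.5,5],[-133,476.5,5]],"rotation":[[0,0,-10],[0,0,-20],[0,0,-30],[0,0,-40],[0,0,-50],[0,0,-60],[0,0,-70],[0,0,-80],[0,0,-84.8],[0,0,-84.8],[0,0,-84.8],[0,0,-84.8],[0,0,-84.8]]}'; python3 st.py; python3 wv.py pics/w22.png .565,.1637,.033,.026
```

```text
time: 34.4
ee_pos: [0.4645, 0.1465, 0.1203]
orientation: [-1.253, 1.569, -2.657]
contact_force: [0.6, 0.6, -0.7]
grip_width: 0.0117
t 34.4 ee [464.5 146.5 120.3] down [-0.002 -0.001 -1.   ] jaw yaw 9.5 q [ 0.31  0.07 -0.27  1.23 -0.    1.71] w 0.0117 F [ 0.6  0.6 -0.7]
```

View pics/w22.png

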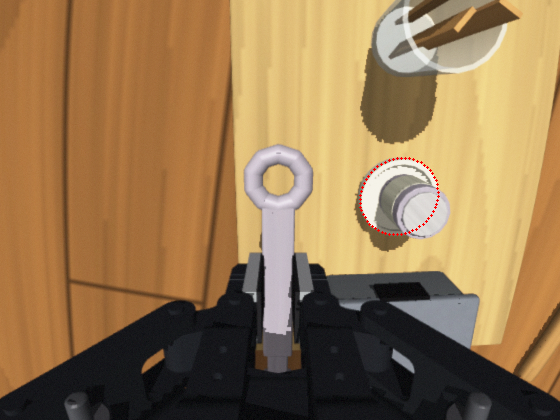

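Opener parallel to the board edge (board edge vertical in image, at u≈235-240). Lowering.

```bash
python3 -m crank '{"linear":[[0,0,-40],[0,0,-85],[0,0,-115],[0,0,-132],[0,0,-140],[0,0,-144],[0,0,-144],[0,0,-144]],"rotation":[[0,0,0],[0,0,0],[0,0,0],[0,0,0],[0,0,0],[0,0,0],[0,0,0],[0,0,0]]}'; python3 -m crank '{"linear":[[0,0,-1],[0,0,-2],[0,0,-2],[0,0,-2]],"rotation":[[0,0,0],[0,0,0],[0,0,0],[0,0,0]]}';python3 -m crank '{"linear":[[0,0,-1],[0,0,-1]],"rotation":[[0,0,0],[0,0,0]]}'
```

```text
time: 35.45
ee_pos: [0.4658, 0.1469, -0.0219]
orientation: [1.706, 1.57, 0.301]
contact_force: [0.2, -0.4, -0.4]
grip_width: 0.0122
time: 35.95
ee_pos: [0.4652, 0.1469, -0.0246]
orientation: [0.755, 1.571, -0.65]
contact_force: [-0.7, 0.6, 0.0]
grip_width: 0.0122
time: 36.2
ee_pos: [0.4652, 0.1468, -0.0257]
orientation: [-1.457, 1.571, -2.863]
contact_force: [-0.5, -0.1, 0.1]
grip_width: 0.012
```

```bash
python3 -m crank '{"linear":[[0,0,-1],[0,0,-1]],"rotation":[[0,0,0],[0,0,0]]}';python3 -m crank '{"linear":[[0,0,-1],[0,0,-1]],"rotation":[[0,0,0],[0,0,0]]}';python3 -m crank '{"linear":[[0,0,-0.7],[0,0,-0.7]],"rotation":[[0,0,0],[0,0,0]]}'
```

```text
time: 36.45
ee_pos: [0.4651, 0.1468, -0.0267]
orientation: [-1.477, 1.571, -2.882]
contact_force: [0.0, -0.4, -0.2]
grip_width: 0.0121
time: 36.7
ee_pos: [0.4653, 0.1469, -0.0275]
orientation: [1.597, 1.571, 0.191]
contact_force: [0.1, -0.1, 0.8]
grip_width: 0.0123
time: 36.95
ee_pos: [0.4654, 0.1469, -0.0275]
orientation: [1.687, 1.57, 0.282]
contact_force: [-2.2, -1.5, 7.1]
grip_width: 0.0118
```

Contact at -27.5 as expected. Opening a little and rising.

```bash
python3 -m crank '{"linear":[[0,0,1],[0,0,1],[0,0,1],[0,0,1]],"rotation":[[0,0,0],[0,0,0],[0,0,0],[0,0,0]]}' 0.4;python3 -m crank '{"linear":[[0,0,10],[0,0,40],[0,0,80],[0,0,130],[0,0,150],[0,0,150],[0,0,150]],"rotation":[[0,0,0],[0,0,0],[0,0,0],[0,0,0],[0,0,0],[0,0,0],[0,0,0]]}'; python3 wv.py pics/w23.png .565,.1637,.033,.026; python3 st.py
```

```text
time: 37.45
ee_pos: [0.4652, 0.1468, -0.0275]
orientation: [-1.592, 1.571, -2.998]
contact_force: [-0.2, 0.9, -0.1]
grip_width: 0.0338
time: 38.33
ee_pos: [0.4647, 0.1467, 0.1218]
orientation: [-1.457, 1.57, -2.863]
contact_force: [0.0, -0.8, -0.8]
grip_width: 0.0342
t 38.38 ee [464.5 146.6 121.5] down [-0.002 -0.001 -1.   ] jaw yaw 9.5 q [ 0.31  0.07 -0.27  1.24 -0.    1.71] w 0.0341 F [-0.6  0.  -0.6]
```

View pics/w23.png

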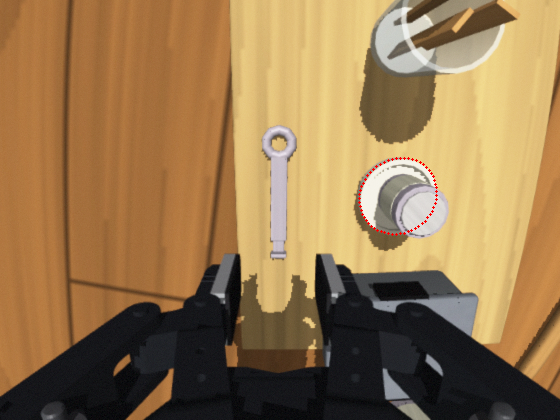

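Opener lies on the board parallel to the edge (279,190), with dish and tin undisturbed. Next the pot.

```bash
python3 -m crank '{"linear":[[-1,-40,0],[-3,-95,0],[-5,-150,0],[-7,-205,0],[-8,-260,0],[-9,-315,0],[-11,-370,0],[-12,-425,0],[-13,-470,0],[-13.5,-478,0],[-13.5,-478,0],[-13.5,-478,0]],"rotation":[[0,0,0],[0,0,0],[0,0,0],[0,0,0],[0,0,0],[0,0,0],[0,0,0],[0,0,0],[0,0,0],[0,0,0],[0,0,0],[0,0,0]]}' 1; python3 st.py
python3 - <<'E'
from h import *
d,s=shot("wrist"); im=d["img"].copy()
for X in (circ((.4511,-.3309),.019,.036),circ((.4511,-.3309),.017,0)):
    for q in proj(d,X,s): cv2.circle(im,tuple(np.round(q).astype(int)),0,(255,0,0),-1)
crop(im,100,70,460,340,2.2,"pics/w24.png")
E
```

```text
time: 39.88
ee_pos: [0.4516, -0.3298, 0.1223]
orientation: [-2.622, 1.57, 2.257]
contact_force: [-0.3, 0.4, -0.1]
grip_width: 0.0853
t 39.88 ee [ 451.6 -329.8  122.3] down [-0.001  0.001 -1.   ] jaw yaw 9.5 q [-0.63  0.2  -0.11  1.26  0.    0.77] w 0.0853 F [-0.3  0.4 -0.1]
```

View pics/w24.png

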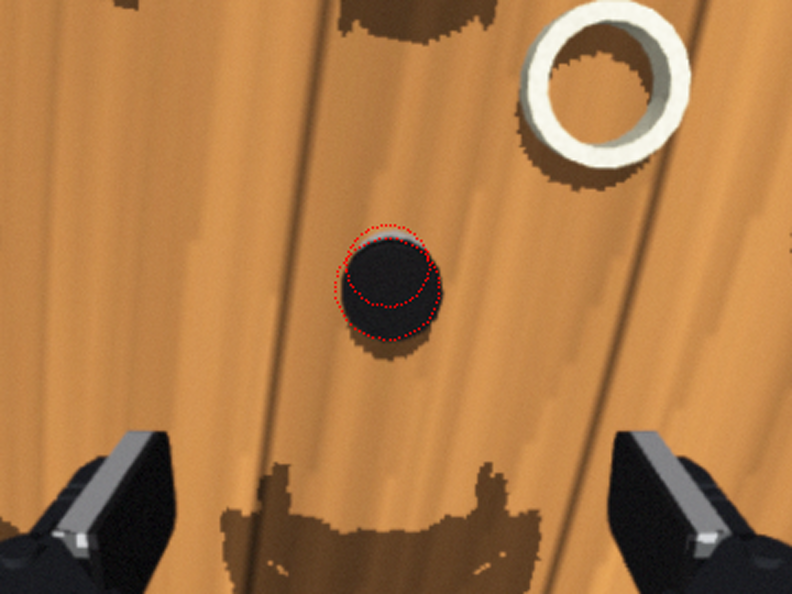

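Overlay matches the pot cap at (278,201). Descending and gripping gently.

```bash
python3 -m crank '{"linear":[[0,-0.5,-40],[0,-0.5,-80],[0,-0.5,-115],[0,-0.5,-135],[0,-0.5,-143],[0,-0.5,-147],[0,-0.5,-147],[0,-0.5,-147]],"rotation":[[0,0,0],[0,0,0],[0,0,0],[0,0,0],[0,0,0],[0,0,0],[0,0,0],[0,0,0]]}'; python3 wv.py pics/w25.png;  python3 -m crank '{"linear":[[0,0,0],[0,0,0],[0,0,0],[0,0,0],[0,0,0],[0,0,0],[0,0,0]],"rotation":[[0,0,0],[0,0,0],[0,0,0],[0,0,0],[0,0,0],[0,0,0],[0,0,0]]}' 0 30; python3 wv.py pics/w26.png
python3 - <<'E'
import cv2,numpy as np
cv2.imwrite('pics/w2526.png',cv2.resize(np.hstack([cv2.imread('pics/w25.png'),cv2.imread('pics/w26.png')]),(800,300)))
E
```

```text
time: 40.92
ee_pos: [0.4523, -0.332, -0.0234]
orientation: [0.754, 1.569, -0.652]
contact_force: [-0.4, -0.6, -0.8]
grip_width: 0.0852
time: 41.85
ee_pos: [0.4519, -0.3318, -0.0241]
orientation: [0.665, 1.57, -0.741]
contact_force: [-0.5, 0.2, 3.8]
grip_width: 0.037
```

View pics/w2526.png

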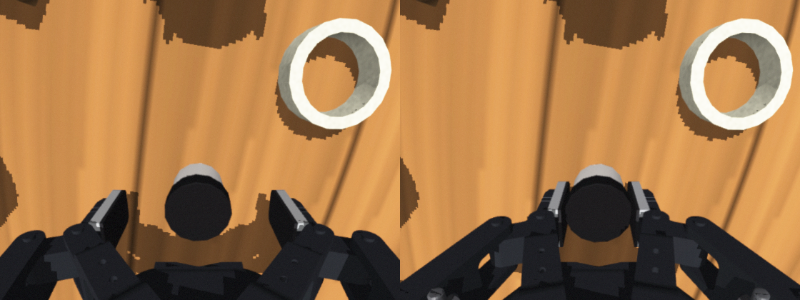

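Pot held (37 mm, upright). Lifting and carrying over the tub lid.

```bash
python3 -m crank '{"linear":[[0,0,10],[0,0,40],[0,0,90],[0,0,140],[14,40,160],[30,85,160],[46,130,160],[62,175,160],[78,220,160],[94,265,160],[112,315,160],[128,360,160],[133,372.5,160],[133,372.5,160],[133,372.5,160],[133,372.5,160]],"rotation":[[0,0,0],[0,0,0],[0,0,0],[0,0,0],[0,0,0],[0,0,0],[0,0,0],[0,0,0],[0,0,0],[0,0,0],[0,0,0],[0,0,0],[0,0,0],[0,0,0],[0,0,0],[0,0,0]]}'; python3 st.py
python3 - <<'E'
from h import *
d,s=shot("wrist"); im=d["img"].copy(); p=s["ee_pos"]
a=np.radians(9.5);X=np.array([np.cos(a),np.sin(a)]);Y=np.array([-X[1],X[0]]);c=np.array([.585,.0408])
l=[[*(c+X*i*.062+Y*j*.052),.068] for i in(-1,1) for j in np.linspace(-1,1,25)]+[[*(c+X*i*.062+Y*j*.052),.068] for j in(-1,1) for i in np.linspace(-1,1,25)]
for P in (circ(p[:2],.019,p[2]+.0601),l):
    for q in proj(d,P,s): cv2.circle(im,tuple(np.round(q).astype(int)),1,(255,0,0),-1)
cv2.imwrite("pics/w27.png",im[:,:,::-1])
E
```

```text
time: 43.9
ee_pos: [0.5844, 0.0395, 0.1359]
orientation: [-0.351, 1.571, -1.758]
contact_force: [0.7, -0.5, -0.7]
grip_width: 0.037
t 43.9 ee [584.4  39.5 135.9] down [-0. -0. -1.] jaw yaw 9.4 q [ 0.07  0.25 -0.03  1.3  -0.    1.47] w 0.037 F [ 0.7 -0.5 -0.7]
```

View pics/w27.png

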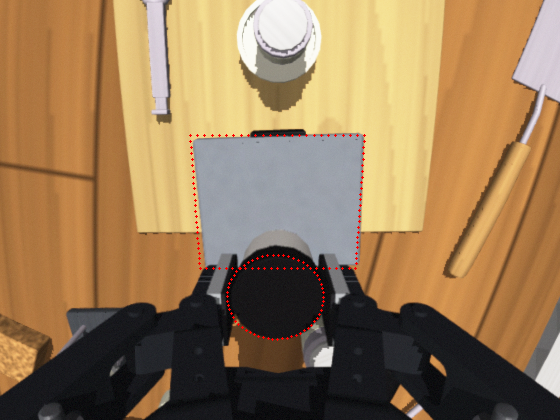

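Lid outline and pot ring both match (within ~2 px). Lowering onto the lid.

```bash
python3 -m crank '{"linear":[[0,0.5,-30],[0,0.5,-60],[0,0.5,-77],[0,0.5,-84],[0,0.5,-87],[0,0.5,-87],[0,0.5,-87]],"rotation":[[0,0,0],[0,0,0],[0,0,0],[0,0,0],[0,0,0],[0,0,0],[0,0,0]]}';  python3 -m crank '{"linear":[[0,0,-1],[0,0,-2],[0,0,-3],[0,0,-3]],"rotation":[[0,0,0],[0,0,0],[0,0,0],[0,0,0]]}';python3 -m crank '{"linear":[[0,0,-1],[0,0,-1]],"rotation":[[0,0,0],[0,0,0]]}'
```

```text
time: 44.82
ee_pos: [0.5853, 0.0414, 0.0495]
orientation: [1.485, 1.569, 0.079]
contact_force: [-0.8, -0.3, -0.3]
grip_width: 0.0365
time: 45.32
ee_pos: [0.5846, 0.0413, 0.0456]
orientation: [-1.663, 1.571, -3.068]
contact_force: [0.0, -0.8, -0.0]
grip_width: 0.037
time: 45.58
ee_pos: [0.5847, 0.0413, 0.0446]
orientation: [-1.512, 1.571, -2.917]
contact_force: [-0.6, 0.4, -0.2]
grip_width: 0.0367
```

```bash
python3 -m crank '{"linear":[[0,0,-1],[0,0,-1]],"rotation":[[0,0,0],[0,0,0]]}';python3 -m crank '{"linear":[[0,0,-0.7],[0,0,-0.7]],"rotation":[[0,0,0],[0,0,0]]}'
```

```text
time: 45.82
ee_pos: [0.5848, 0.0413, 0.044]
orientation: [1.47, 1.57, 0.065]
contact_force: [-1.6, -0.3, 2.7]
grip_width: 0.0369
time: 46.08
ee_pos: [0.5849, 0.0413, 0.0439]
orientation: [1.452, 1.57, 0.046]
contact_force: [-2.9, 0.7, 6.9]
grip_width: 0.037
```

Contact on the lid. Releasing and withdrawing.

```bash
python3 -m crank '{"linear":[[0,0,0.7],[0,0,0.7],[0,0,0.7],[0,0,0.7],[0,0,0.7]],"rotation":[[0,0,0],[0,0,0],[0,0,0],[0,0,0],[0,0,0]]}' 0.8;python3 -m crank '{"linear":[[0,0,10],[0,0,40],[0,0,80],[0,0,120],[0,0,130],[0,0,130]],"rotation":[[0,0,0],[0,0,0],[0,0,0],[0,0,0],[0,0,0],[0,0,0]]}'; python3 wv.py pics/w28.png .585,.0408,.019,.104; python3 -m crank '{"linear":[[-40,-40,0],[-80,-80,0],[-120,-120,0],[-160,-160,0],[-200,-200,0],[-200,-200,0],[-200,-200,0],[-200,-200,0],[-200,-200,0]],"rotation":[[0,0,0],[0,0,0],[0,0,0],[0,0,0],[0,0,0],[0,0,0],[0,0,0],[0,0,0],[0,0,0]]}'
python3 - <<'E'
from h import *
for n in("top","side"):
    d,s=shot(n); im=d["img"].copy(); cv2.imwrite(f"pics/f_{n}.png",cv2.resize(im,(784,588),interpolation=cv2.INTER_CUBIC)[:,:,::-1])
d,_=shot("top"); crop(d["img"],140,130,320,280,4,"pics/f_top4.png")
E
```

```text
time: 46.7
ee_pos: [0.5847, 0.0413, 0.0436]
orientation: [-1.714, 1.571, -3.12]
contact_force: [-0.4, 0.2, 0.6]
grip_width: 0.068
time: 47.45
ee_pos: [0.5852, 0.0414, 0.1744]
orientation: [1.499, 1.569, 0.094]
contact_force: [-0.8, -0.7, -0.8]
grip_width: 0.0683
time: 48.62
ee_pos: [0.3853, -0.1579, 0.1733]
orientation: [-2.163, 1.57, 2.717]
contact_force: [-0.3, 0.5, -0.1]
grip_width: 0.0682
```

View pics/w28.png

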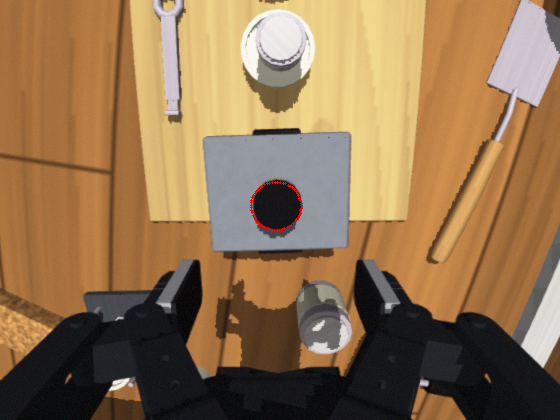

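View pics/f_top4.png

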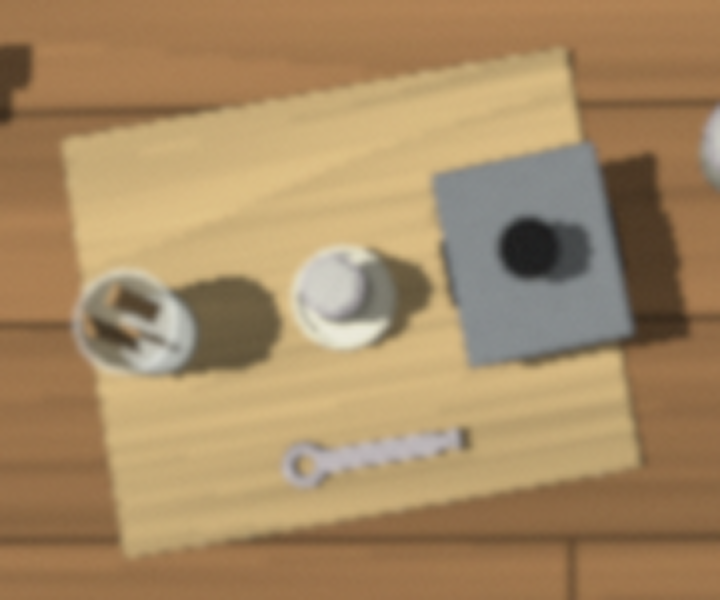

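View pics/f_side.png

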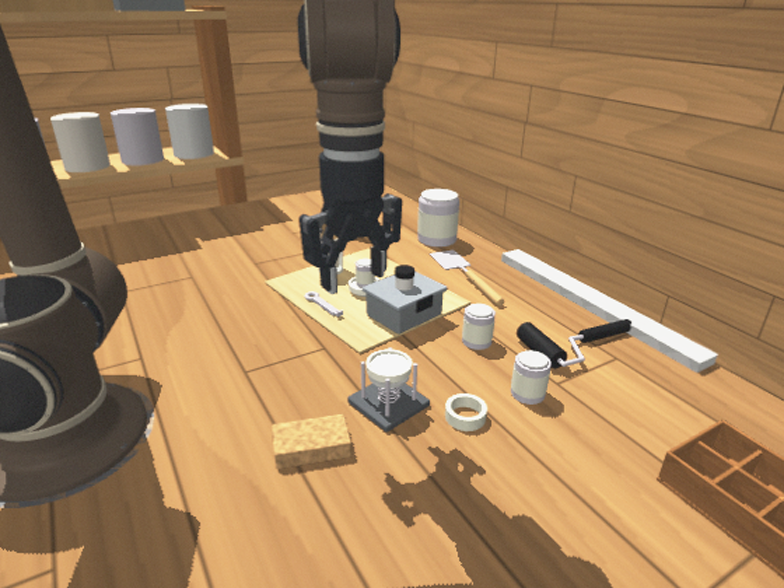

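All in place visually. A numeric check from the top view.

```bash
python3 - <<'E'
from h import *
d,s=shot("top")
f=lambda l:[(140+(u+.5)/4-.5,130+(v+.5)/4-.5) for u,v in l]
p=back(d,f([(345,297),(334,286),(530,247),(306,465),(467,438)]),[.026,.072,.104,.014,.017],)[:,:2]
b=np.array([.5638,.163]);a=np.radians(9.5);X=np.array([np.cos(a),np.sin(a)]);Y=np.array([-X[1],X[0]])
v=p[4]-p[3];v/=np.linalg.norm(v);o=p[3]+v*.043
print('dish',p[0],np.linalg.norm(p[0]-b),'tin-dish',np.linalg.norm(p[1]-p[0]),'pot-tub',p[2]-[.585,.0408])
print('opener',(o-b)@X,(o-b)@Y,np.linalg.norm(o-p[0]),'ang',np.degrees(np.arccos(abs(v@Y))))
print(back(d,[(386,221)],[.02]))
im=d["img"];crop(im,300,140,460,290,5,"pics/t9.png")
E
python3 st.py
```

```text
dish [0.56373066 0.16136027] 0.0016411995782529818 tin-dish 0.001681590787694995 pot-tub [-0.00156621 -0.00098953]
opener -0.10145306553979372 -0.0006843447772738459 0.1011182393655769 ang 0.6266079029868867
[[ 0.51552172 -0.24685815  0.02      ]]
t 48.83 ee [ 385.1 -158.3  173.6] down [-0.  0. -1.] jaw yaw 9.5 q [-0.39 -0.08 -0.3   1.35  0.    1.01] w 0.0684 F [-0.8  0.9  0. ]
```

View pics/t9.png

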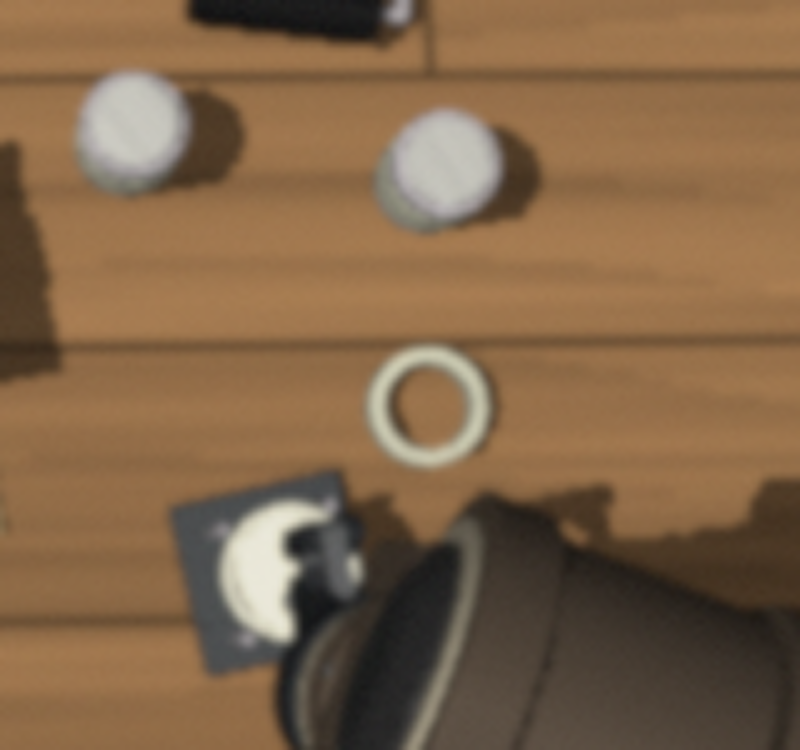

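Tape is unmoved (crop (430,406), as at the start), everything is within tolerance, and the gripper is clear in the air. Handing in.

```bash
python3 -c "
from plant import order; print(order.finish_job())"
```

```text
the job is handed in; nothing more can be done
None
```

The touch-up station is set out and I handed the job in at about 49 s. The hand-in reports no verdict, so the checks below are my own measurements.

**What I did:** I lifted the top dish onto the board and stood the small tin in it. Then I laid the opener crosswise on the robot's side and stood the pot on the tub's lid.

**Last checks, from the top camera (good to about 2 mm):**

| Item | Measured | Limit |
|---|---|---|
| Dish from midway | 1.6 mm | 15 mm |
| Tin from dish centre | 1.7 mm | 11 mm |
| Opener from dish centre | 101 mm | 82–118 mm |
| Opener sideways | 0.7 mm | 25 mm |
| Opener off parallel | 0.6° | 0.2 rad (11.5°) |
| Pot from lid centre | about 2 mm | 15 mm |

The tin and the pot look upright. The tape looks unmoved in the picture, and the gripper is clear in the air.

**What failed or disagreed:**
- **First grasp:** it missed, because the real fingertips sit about 34.5 mm behind the reported TCP. I found this from the camera views, confirmed it with a touch on the bare table (34 N in the last reading), and allowed for it afterwards.
- **Board and holder position:** the wrist and top cameras differed by about 2 mm on the board's centre and 7 mm on the holder's rim.

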